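Load the processor from the cup and clear the board

TASK

Load the processor: if its funnel is covered, first take the lid off and put it down; tip all the cheese chunks from the measuring cup through the funnel into the feed tube and stand the cup back upright on the counter. Scrape every rind offcut off the board into the scrap tray with the scraper block and stand the block back upright on the counter, never touching cheese or rinds with the fingers and leaving the butter dish, garlic press and egg ring where they are. When the tube is loaded, the board clear and the lid seated flat on the funnel, push the chrome lever fully over to on and leave it there.

Things in the scene. Friction and masses are not known exactly. Their poses are not given: they have to be found in the camera images.
- processor: fixed white processor base, 240 (x) x 180 (y) x 65 mm high, origin at the centre of its underside, +x away from the lever end. On its top, 50 mm towards +x, stands the steel feed tube with its funnel; 80 mm towards -x sits the chrome lever
- tube_floor (a point): centre of the inner floor of the feed tube (70 mm above the counter). The tube is upright, 58 mm inside diameter and 65 mm deep up to the funnel's throat; above that the funnel widens over 50 mm of height to 132 mm across at its rim, 185 mm above the counter
- lever (a joint): chrome lever's angle in rad: 0 = off, leaning towards the base's -y side; 1.0 = on, leaning as far towards the base's +y side; it stays where it is left. About 60 mm long, it swings about an axis along the base's x
- lever_tip (a point): the tip of the chrome lever
- lid_a: round grey plastic lid of the funnel, 136 mm in diameter; under it a loose-fitting 90 mm spigot 10 mm deep; on top a 26 mm knob, 16 to 46 mm above the origin. Origin: centre of the spigot's underside; z up; when seated it is 175 mm above the counter. This lid starts on the funnel, closing it; in starts where it is absent (no pose) lid_b is there instead
- lid_b: the very same kind of lid, lying on the counter at the start, the funnel then being open; absent (no pose) in starts with lid_a
- cup: round steel measuring cup, 80 mm across the rim, 64 mm across the foot, 62 mm high, with a straight bar handle along its -x: 16 mm wide (y), 12 mm thick, from 37 to 127 mm from the cup's axis, its middle line 50 mm above the foot. Origin: centre of its underside, z up. 0.18 kg. It stands on the counter with the cheese chunks in it
- scraper: scraper block standing on the counter: a black rubber edge 110 (x) x 36 (y) x 16 mm high below a wooden grip 90 (x) x 28 (y) mm that ends 66 mm above the origin. Origin: centre of its underside. 0.16 kg
- board: fixed dark wooden board on feet, 190 (x) x 160 (y) mm, its top 40 mm above the counter. Origin: on the counter under its centre, z up
- tray: fixed open aluminium scrap tray, 210 (x) x 100 (y) x 28 mm high, 4 mm walls, against one of the board's two long sides, the +y or the -y one (which one differs); its axes are parallel to the board's. Origin: centre of its underside
- butter_dish: white ceramic butter dish with its lid on, 170 x 74 x 58 mm high, beyond the board's other long edge from the tray. Bystander; origin at the centre of its underside
- garlic_press: steel garlic press lying on the counter, 190 x 40 x 30 mm. Bystander; origin near its middle, underside
- egg_ring: grey silicone egg ring, 92 mm in diameter, 16 mm high. Bystander; origin at the centre of its underside
- chunk0: one of up to four chunks of hard pale yellow cheese, a 17 x 20 x 24 mm block (x, y, z) of 10 g, origin at the middle of its underside; it starts in the cup. The count differs from start to start; an absent one has no pose
- chunk1: one of up to four chunks of hard pale yellow cheese, a 17 x 20 x 24 mm block (x, y, z) of 10 g, origin at the middle of its underside; it starts in the cup. The count differs from start to start; an absent one has no pose
- chunk2: one of up to four chunks of hard pale yellow cheese, a 17 x 20 x 24 mm block (x, y, z) of 10 g, origin at the middle of its underside; it starts in the cup. The count differs from start to start; an absent one has no pose
- chunk3: one of up to four chunks of hard pale yellow cheese, a 17 x 20 x 24 mm block (x, y, z) of 10 g, origin at the middle of its underside; it starts in the cup. The count differs from start to start; an absent one has no pose
- rind0: one of up to six tan rind offcuts, a flat 34 x 26 x 10 mm slip (x, y, z) of 10 g, origin at the middle of its underside; it starts lying on the board. The count differs; an absent one has no pose
- rind1: one of up to six tan rind offcuts, a flat 34 x 26 x 10 mm slip (x, y, z) of 10 g, origin at the middle of its underside; it starts lying on the board. The count differs; an absent one has no pose
- rind2: one of up to six tan rind offcuts, a flat 34 x 26 x 10 mm slip (x, y, z) of 10 g, origin at the middle of its underside; it starts lying on the board. The count differs; an absent one has no pose
- rind3: one of up to six tan rind offcuts, a flat 34 x 26 x 10 mm slip (x, y, z) of 10 g, origin at the middle of its underside; it starts lying on the board. The count differs; an absent one has no pose
- rind4: one of up to six tan rind offcuts, a flat 34 x 26 x 10 mm slip (x, y, z) of 10 g, origin at the middle of its underside; it starts lying on the board. The count differs; an absent one has no pose
- rind5: one of up to six tan rind offcuts, a flat 34 x 26 x 10 mm slip (x, y, z) of 10 g, origin at the middle of its underside; it starts lying on the board. The count differs; an absent one has no pose
There are look-alikes about, which are no part of the job. What is shaped like the rind5 but black is not meant.

How it is judged:
By the outcome, as a careful person would: the job done as asked, in the order asked, and still so for the second after the job is handed in, with the robot touching nothing.
Of lid_a, lid_b only 1 to 1 are there at a start; the rules pass over those that are not, and their reading is None.
Of chunk0, chunk1, chunk2, chunk3 only 2 to 4 are there at a start; the rules pass over those that are not, and their reading is None.
Of rind0, rind1, rind2, rind3, rind4, rind5 only 3 to 6 are there at a start; the rules pass over those that are not, and their reading is None.
At some moment in a run one of scraper, cup may be knocked a few centimetres aside while the robot is not near it.
It also fails if it takes over 192 s, if anything falls off the work surface, if the arm or the gripper's body presses on something with over 40 N, if the wrist force passes 120 N, or if a joint passes its speed limit or range.

ROBOT

A 6-joint arm with a two-finger parallel gripper is mounted at the origin on the work surface. World frame = base frame: x ahead of the robot, y to its left, z up, the work surface at z = 0. Lengths are in m, angles in rad, forces in N, time in s.
With the tool pointing down it reaches from about 0.35 to 0.925 m from the base axis. Payload 6.4 kg.
Tool frame: the origin (TCP) lies at the very end of the fingers, on their centre line; the grasp point (between the pads) lies 19 mm behind it; z points along the fingers, y is the line along which they close (so a half turn about z gives the same grasp; the last joint's range is limited). The gripper opens to 85 mm and grips with 20 to 120 N. Pads are 22 mm wide; open, the fingers measure 114 mm over their backs; the gripper's body (76 mm by 85 mm) begins 54 mm behind the grasp point. The pads swing forward as they close: fully open they stand 13 mm farther back than shut.
Start: joints at [-1.487, 0.245, 1.558, -0, 1.339, -0.174], TCP at [0.166, -0.629, 0.231] pointing down, gripper open.
Joint ranges: [-3.13, 3.13], [-1.02, 2.26], [0.13, 2.54], [-0.95, 4.09], [0.21, 2.88], [-2.74, 2.74]. Speed limits (rad/s): [2.57, 2.57, 3.14, 3.14, 3.14, 3.14].

INTERFACE

Orientations are given as a unit quaternion [w, x, y, z].
In Python, from workcell import bot gives the robot as it stands. The module is installed in compiled form; this text tells all that it offers.
- The arm moves only by the shell command python3 -m pendant 'ROWS' [FORCE]. ROWS is JSON, a list of rows, each a list of 3 entries, a list of its own where there are three numbers: the finger opening in cm, from 0 to 8.54, then the shift along the tool's x, y, z in cm, then the turn, a rotation vector about the tool's x, y, z in rad. A call has 1 to 5 rows; each row is the pose to reach, as a shift and turn from the pose commanded when the call began, along the tool's axes at that moment; what a row does not reach only later rows make up. A row lasts 1/12 s, in which the tool goes at most 41.7 mm and 7.16 degrees, less where a joint would pass 70% of its speed; a pose out of reach is approached as far as the arm can. A call with a gripper value outside its range is refused whole. The fingers move at their own pace and stop on an object; FORCE is the grip in N (left out, the last holds). Time passes only in rows, so rows that repeat a pose let the fingers close. It gives the time, the measured TCP pose, the force, the opening and the grip force at its end, in the units of the state.
- bot.observe(): the state, without advancing time (a new reading comes with each control period).
- bot.camera(name): name is "scene" or "top"; returns a dict with "image" (384x512x3 uint8, red, green, blue), "fx", "fy", "cx", "cy" (pixels), "extrinsics" (4x4, takes a point from world to camera coordinates). Camera axes: x right, y down, z forward; pixel columns grow to the right and rows downward; lengths in m; the calibration is good to about 2 mm. A picture is of the moment at which its call begins. There is no depth.
- bot.sign_off(): hands the job in; it is judged then, once.
The state is a dict: "t": time; "joints": joint angles; "qd": joint speeds; "effort": joint torques, N m; "tcp_pos": TCP position; "tcp_rot": TCP orientation; "contact_force": force on the tool from outside, world axes, zero at the start; "wrist_torque": the same for the moment, N m; "grip_width": finger opening in m; "finger_force": force on a finger pad.
Only numpy, scipy, OpenCV 4.12 (cv2) and the standard library are available. Lean on these libraries where they do the work, as an engineer would, in place of code of your own. Each camera call takes 0.05 s, during which the arm holds its last target. There are 200 camera calls.

## Working session

There is one attempt and no reset: what is moved stays moved. The work goes in short steps, Python scripts to look and compute and a shell command to move; the robot and the scene stay as the last step left them, time stands still between calls to the robot, and variables do not carry over. Pictures are saved under pics/ and viewed, at most 14 in all, crops included, and the job is handed in when it is done.

```bash
mkdir -p pics; ls; python3 - <<'E'
from workcell import bot
import cv2,pickle
print(bot.observe())
for n in("scene","top"):
    c=bot.camera(n); cv2.imwrite(f"pics/{n}0.png",cv2.resize(c["image"][:,:,::-1],(800,600),interpolation=cv2.INTER_CUBIC)); pickle.dump(c,open(f"{n}0.pkl","wb"))
    print(n,c["fx"],c["fy"],c["cx"],c["cy"],c["extrinsics"])
E
```

```text
pics
{'t': 0.0, 'joints': array([-1.48710079e+00,  2.45842379e-01,  1.55903788e+00, -2.89419141e-05,
        1.33870061e+00, -1.74098038e-01]), 'qd': array([ 9.97869887e-04, -3.42090830e-04, -8.84308455e-05,  1.82169125e-03,
       -7.07110203e-04, -3.52675750e-04]), 'effort': array([ 7.00472920e-04, -4.29506421e+01, -3.26130903e+01, -1.02596684e-04,
        5.30801219e-03,  1.37993860e-05]), 'tcp_pos': array([ 0.16566747, -0.62794343,  0.23014939]), 'tcp_rot': array([-9.93729240e-04,  9.91703385e-01,  1.28543410e-01,  3.08544033e-05]), 'contact_force': array([ 1.08553852,  0.6371685 , -0.12098122]), 'wrist_torque': array([-4.64417498e-02,  1.37787336e-02, -9.95827752e-06]), 'finger_force': 0.0, 'grip_width': 0.08547476724352694}
scene 468.74957917075915 468.74957917075915 251.79063910901277 188.58838925882245 [[ 0.45210898  0.89179583  0.01725303 -0.27720863]
 [ 0.64661718 -0.31436583 -0.69502542 -0.29444073]
 [-0.61439701  0.32538335 -0.71877813  1.64394251]
 [ 0.          0.          0.          1.        ]]
top 368.65421300798835 368.65421300798835 261.2527680580295 190.55050481325193 [[-1.29424735e-02 -9.99916009e-01  6.83467741e-04  2.39866970e-03]
 [-9.72377582e-01  1.24267105e-02 -2.33082420e-01  6.13960869e-01]
 [ 2.33054350e-01 -3.68125175e-03 -9.72456744e-01  9.39611867e-01]
 [ 0.00000000e+00  0.00000000e+00  0.00000000e+00  1.00000000e+00]]
```

View pics/scene0.png

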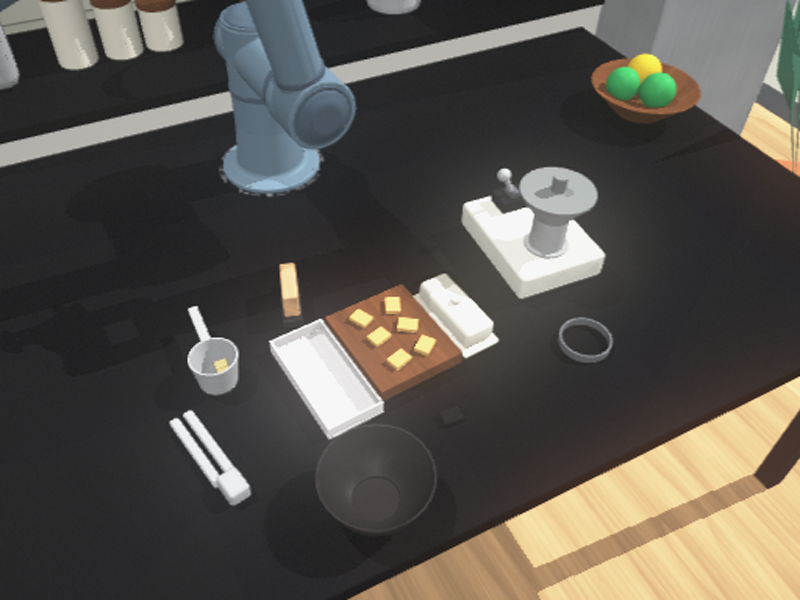

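View pics/top0.png

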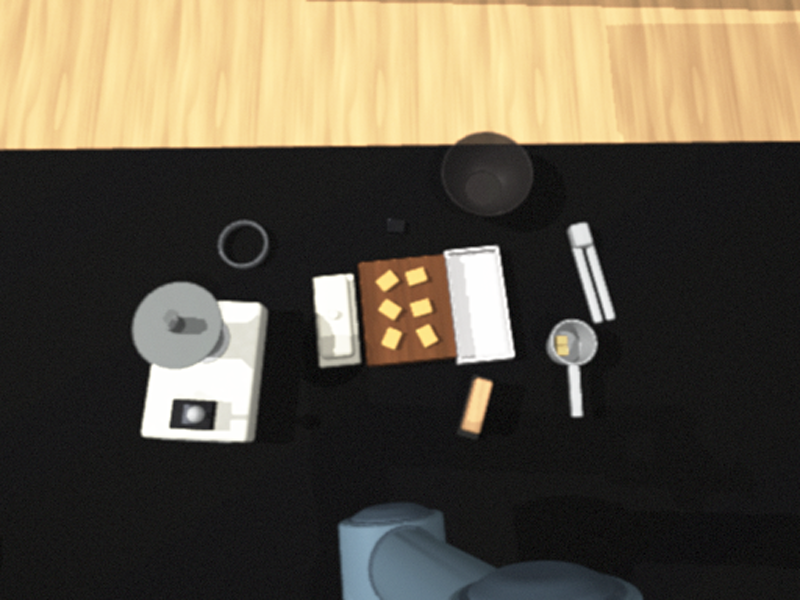

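The pictures show the lid on the funnel (top view 178,322) with the lever at (195,413), the cup with its handle at (572,342)–(576,416) and the scraper at (477,406). The board at (405,310) has 6 tan rinds, and the tray is on its right (-y) side. The butter dish is at (337,320).
Possible look-alikes: the black slip at (396,226) is a decoy and not a rind. The dark bowl at (487,175) and the fruit bowl are not part of the job. The chunks in the cup (562,345) are cheese and look like rinds.

```bash
cat > h.py <<'E'
import numpy as np,cv2,pickle
from scipy.spatial.transform import Rotation as R
def unproj(c,uv,z):
    uv=np.atleast_2d(uv).astype(float);E=c["extrinsics"];Rm,t=E[:3,:3],E[:3,3]
    d=np.c_[(uv[:,0]-c["cx"])/c["fx"],(uv[:,1]-c["cy"])/c["fy"],np.ones(len(uv))]@Rm
    o=-Rm.T@t
    return o+d*((z-o[2])/d[:,2])[:,None]
def proj(c,p):
    q=np.atleast_2d(p)@c["extrinsics"][:3,:3].T+c["extrinsics"][:3,3]
    return np.c_[c["fx"]*q[:,0]/q[:,2]+c["cx"],c["fy"]*q[:,1]/q[:,2]+c["cy"]]
def regions(c,mask,z,minpx=15):
    n,l,s,ce=cv2.connectedComponentsWithStats(mask.astype(np.uint8))
    out=[]
    for i in range(1,n):
        if s[i,4]<minpx: continue
        v,u=np.nonzero(l==i);P=unproj(c,np.c_[u,v],z)[:,:2]
        (cx,cy),(w,h),a=cv2.minAreaRect((P*1000).astype(np.float32))
        if w<h:w,h,a=h,w,a-90
        out.append((s[i,4],ce[i].round(1),np.round([cx,cy,w,h],1),round(a,1)))
    return out
E
python3 - <<'E'
from h import *
c=pickle.load(open("top0.pkl","rb"));im=c["image"]
hsv=cv2.cvtColor(im,cv2.COLOR_RGB2HSV).astype(int);H,S,V=hsv[...,0],hsv[...,1],hsv[...,2]
tab=np.zeros(H.shape,bool);tab[98:320]=1
def show(n,m,z,k=15):
    print(n)
    for r in regions(c,m&tab,z,k):print(*r)
show("yellow z.05",(S>70)&(V>150)&(H<32),.05,10)
show("wood z.066",(S>60)&(V>120)&(H<32),.066,40)
brd=(S>90)&(H<20)&(V>40);show("board",cv2.morphologyEx((brd|((S>60)&(V>60)&(H<32))).astype(np.uint8),cv2.MORPH_OPEN,np.ones((3,3)))>0,.04,500)
show("white .03",(S<50)&(V>130),.028,100)
show("white .065",(S<50)&(V>130),.065,500)
s=.64
for n,uv,z in[("cup rim",(572,342),.062),("hand end",(576,416),.056),("hand in",(574,366),.056),("knob",(172,320),.221),("lid",(178,325),.187),("lever",(196,413),.12),("scr a",(484,379),.066),("scr b",(472,436),.066)]:
    print(n,unproj(c,np.array(uv)*s,z).round(3))
sc=pickle.load(open("scene0.pkl","rb"))
for n,uv,z in[("cup rim",(214,360),.062),("hand end",(194,310),.056),("knob",(560,179),.221),("lever",(505,175),.12)]:
    print("scene",n,unproj(sc,np.array(uv)*s,z).round(3))
def crop(u0,v0,w,h):return cv2.resize(im[v0:v0+h,u0:u0+w,::-1],None,fx=4,fy=4,interpolation=cv2.INTER_CUBIC)
cv2.imwrite("pics/c1.png",np.hstack([crop(80,175,100,110),crop(290,195,100,110)]))
E
```

```text
yellow z.05
139 [265.7 176.3] [660.7 -18.5  38.9  30.2] -74.2
140 [247.  179.2] [652.8  34.5  39.1  29.9] -51.0
143 [248.8 197.5] [600.   29.9  38.5  30.9] 53.1
146 [268.8 196.3] [602.4 -26.4  39.   29.9] -74.5
148 [272.3 214.3] [551.6 -35.4  37.8  30.1] 28.2
149 [249.9 215.9] [547.5  27.1  39.6  30.3] -23.5
88 [359.3 220.8] [ 529.7 -274.5   33.3   19.2] -0.7
398 [304.9 258.9] [ 429.3 -120.6   91.3   31.5] -18.2
wood z.066
3299 [260.9 197.4] [597.3  -2.6 182.8 153.1] 5.2
98 [359.1 220.8] [ 527.3 -269.3   32.8   21.5] -0.7
429 [304.8 259. ] [ 428.4 -118.5   91.7   32.7] -17.1
board
3874 [259.6 198.2] [ 6.023e+02 -6.000e-01  1.959e+02  1.613e+02] 5.3
513 [304.8 259. ] [ 429.5 -121.5   98.2   38.8] -17.1
white .03
768 [377.5 173.8] [ 671.6 -342.9  190.3   41.5] 11.2
2652 [306.2 194.5] [ 614.8 -133.3  214.5  105.4] 5.2
1476 [215.1 204. ] [587.9 126.7 167.8  75.4] 5.1
6205 [127.6 230.9] [517.1 380.  279.  237. ] -3.5
756 [367.6 228.4] [ 498.  -288.3  169.    83.7] -16.6
101 [122.8 264.6] [421.1 375.4  27.3  26.7] -85.6
white .065
768 [377.5 173.8] [ 661.  -330.7  183.4   40. ] 11.2
2652 [306.2 194.5] [ 606.3 -128.6  206.8  101.6] 5.2
1476 [215.1 204. ] [580.4 122.1 161.8  72.7] 5.1
6205 [127.6 230.9] [512.1 366.3 269.  228.5] -3.5
756 [367.6 228.4] [ 493.7 -278.   162.9   80.7] -16.6
cup rim [[ 0.533 -0.29   0.062]]
hand end [[ 0.407 -0.289  0.056]]
hand in [[ 0.492 -0.292  0.056]]
knob [[0.549 0.345 0.221]]
lid [[0.548 0.349 0.187]]
lever [[0.418 0.336 0.12 ]]
scr a [[ 0.471 -0.133  0.066]]
scr b [[ 0.376 -0.109  0.066]]
scene cup rim [[ 0.544 -0.288  0.062]]
scene hand end [[ 0.418 -0.285  0.056]]
scene knob [[0.554 0.346 0.221]]
scene lever [[0.395 0.353 0.12 ]]
```

View pics/c1.png

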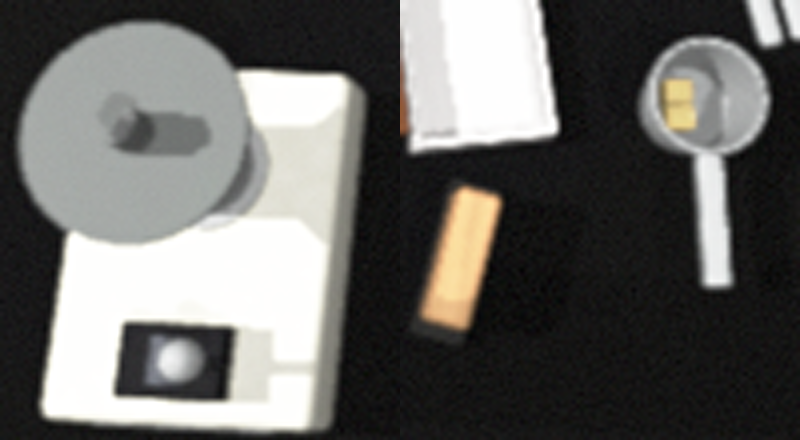

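The crop shows the real steel cup with 2 cheese chunks (crop 680,105), the scraper's wooden grip, the lid knob and the chrome lever ball. The measured sizes agree with the description. I move to the lid first.

```bash
python3 -m pendant '[[8.5,[0,0,-3.5],[0,0,0.12]],[8.5,[0,0,-7],[0,0,0.24]],[8.5,[0,0,-7],[0,0,0.259]]]' 100
for i in 1 2 3 4 5 6; do :; done
python3 -m pendant '[[8.5,[1.28,-3.25,0],[0,0,0]],[8.5,[2.56,-6.5,0],[0,0,0]],[8.5,[3.84,-9.75,0],[0,0,0]],[8.5,[5.12,-13,0],[0,0,0]],[8.5,[6.4,-16.25,0],[0,0,0]]]'
python3 -c "
from workcell import bot
print(bot.observe())"
```

```text
t: 0.35
tcp_pos: [0.166, -0.6313, 0.3095]
tcp_rot: [0.006, 1.0, -0.002, 0.001]
contact_force: [0.7, -1.2, 1.4]
grip_width: 0.085
finger_force: 0.0
t: 0.77
tcp_pos: [0.2302, -0.4644, 0.3007]
tcp_rot: [-0.0, 1.0, -0.001, -0.0]
contact_force: [-0.1, -0.5, -1.0]
grip_width: 0.0851
finger_force: 0.0
{'t': 0.7667, 'joints': array([-1.32963749e+00, -1.20107384e-01,  1.81379265e+00,  1.28369865e-04,
        1.44856841e+00,  2.42357983e-01]), 'qd': array([ 0.46245266, -0.72614423,  0.66593702,  0.00102312,  0.04913311,
        0.45242045]), 'effort': array([-3.46422471e+00, -2.43816376e+01, -3.45971775e+01, -9.70206270e-02,
       -3.27107788e-02, -3.98515575e-01]), 'tcp_pos': array([ 0.23020277, -0.46438734,  0.30065153]), 'tcp_rot': array([-3.36150960e-04,  9.99999759e-01, -6.07418574e-04, -1.72769430e-05]), 'contact_force': array([-0.08253548, -0.47287573, -1.04386966]), 'wrist_torque': array([-0.01614882, -0.01503969,  0.02887182]), 'finger_force': 0.0, 'grip_width': 0.08506294663871734}
```

```bash

python3 -m pendant '[[8.5,[1.8,-3,0],[0,0,0]],[8.5,[3.6,-6,0],[0,0,0]],[8.5,[5.4,-9,0],[0,0,0]],[8.5,[7.2,-12,0],[0,0,0]],[8.5,[9,-15,0],[0,0,0]]]' >/dev/null
python3 -m pendant '[[8.5,[1.5,-3.4,0],[0,0,0]],[8.5,[3,-6.8,0],[0,0,0]],[8.5,[4.5,-10.2,0],[0,0,0]],[8.5,[6,-13.6,0],[0,0,0]],[8.5,[7.5,-17,0],[0,0,0]]]'
python3 -m pendant '[[8.5,[1.5,-3.4,0],[0,0,0]],[8.5,[3,-6.8,0],[0,0,0]],[8.5,[4.5,-10.2,0],[0,0,0]],[8.5,[6,-13.6,0],[0,0,0]],[8.5,[7.5,-17,0],[0,0,0]]]'
python3 -m pendant '[[8.5,[1,-3.6,0],[0,0,0]],[8.5,[2,-7.2,0],[0,0,0]],[8.5,[3,-10.8,0],[0,0,0]],[8.5,[4,-14.4,0],[0,0,0]],[8.5,[5,-18,0],[0,0,0]]]'
python3 -m pendant '[[8.5,[0.8,-3.3,0],[0,0,0]],[8.5,[1.6,-6.6,0],[0,0,0]],[8.5,[2.4,-9.9,0],[0,0,0]],[8.5,[3.1,-13.2,0],[0,0,0]],[8.5,[3.1,-14.3,0],[0,0,0]]]'
python3 -m pendant '[[8.5,[0,0,0],[0,0,0]],[8.5,[0,0,0],[0,0,0]]]'
python3 - <<'E'
from workcell import bot
from h import *
c=bot.camera("top");s=bot.camera("scene")
pickle.dump(s,open("scene1.pkl","wb"))
print(bot.observe()["joints"])
A=lambda c,u0,v0,w,h,k:cv2.resize(c["image"][v0:v0+h,u0:u0+w,::-1],None,fx=k,fy=k,interpolation=cv2.INTER_CUBIC)
cv2.imwrite("pics/c2.png",np.hstack([A(c,80,165,100,110,4),A(s,290,80,100,110,4)]))
E
```

```text
t: 1.6
tcp_pos: [0.3955, -0.1445, 0.3011]
tcp_rot: [0.0, 1.0, -0.001, 0.0]
contact_force: [0.4, -0.5, -0.7]
grip_width: 0.085
finger_force: 0.0
t: 2.02
tcp_pos: [0.4707, 0.0256, 0.3011]
tcp_rot: [0.0, 1.0, -0.0, 0.0]
contact_force: [0.6, -1.0, -0.3]
grip_width: 0.085
finger_force: 0.0
t: 2.43
tcp_pos: [0.5207, 0.2056, 0.3009]
tcp_rot: [0.0, 1.0, -0.0, -0.0]
contact_force: [0.5, -0.1, 0.3]
grip_width: 0.0854
finger_force: 0.0
t: 2.85
tcp_pos: [0.5518, 0.35, 0.3002]
tcp_rot: [-0.0, 1.0, 0.001, -0.0]
contact_force: [0.3, 0.0, 0.3]
grip_width: 0.0851
finger_force: 0.0
t: 3.02
tcp_pos: [0.5516, 0.3463, 0.3006]
tcp_rot: [0.001, 1.0, -0.0, -0.0]
contact_force: [0.0, 0.8, -0.7]
grip_width: 0.0847
finger_force: 0.0
[ 3.85322523e-01  2.00166903e-01  1.48295526e+00 -4.03127386e-04
  1.45895040e+00  1.95843714e+00]
```

View pics/c2.png

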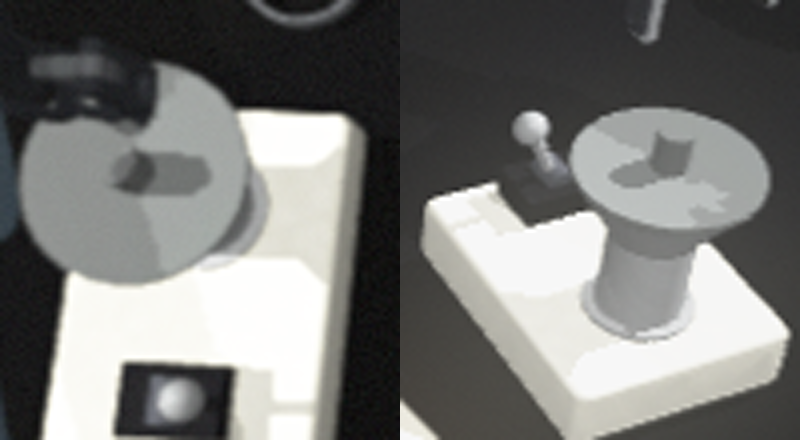

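```bash

python3 -m pendant '[[8.5,[0,0,3.5],[0,0,0]],[8.5,[0,0,7],[0,0,0]],[8.5,[0,0,9],[0,0,0]],[8.5,[0,0,10.1],[0,0,0]],[8.5,[0,0,10.1],[0,0,0]]]'
python3 -m pendant '[[1,[0,0,0],[0,0,0]],[1,[0,0,0],[0,0,0]],[1,[0,0,0],[0,0,0]],[1,[0,0,0],[0,0,0]],[1,[0,0,0],[0,0,0]]]' 60
python3 -m pendant '[[1,[0,0,0],[0,0,0]],[1,[0,0,0],[0,0,0]],[1,[0,0,0],[0,0,0]],[1,[0,0,0],[0,0,0]],[1,[0,0,0],[0,0,0]]]'
python3 -m pendant '[[1,[0,0,-1],[0,0,0]],[1,[0,0,-3],[0,0,0]],[1,[0,0,-6],[0,0,0]],[1,[0,0,-9],[0,0,0]],[1,[0,0,-9],[0,0,0]]]'
python3 - <<'E'
from workcell import bot
from h import *
c=bot.camera("top");s=bot.camera("scene")
A=lambda c,u0,v0,w,h,k:cv2.resize(c["image"][v0:v0+h,u0:u0+w,::-1],None,fx=k,fy=k,interpolation=cv2.INTER_CUBIC)
cv2.imwrite("pics/c3.png",np.hstack([A(c,60,150,120,130,3),A(s,280,50,120,130,3)]))
E
```

```text
t: 3.53
tcp_pos: [0.5505, 0.3447, 0.1973]
tcp_rot: [0.001, 1.0, -0.001, -0.002]
contact_force: [1.7, -0.5, -0.0]
grip_width: 0.085
finger_force: 0.0
t: 3.95
tcp_pos: [0.5525, 0.347, 0.2018]
tcp_rot: [-0.001, 1.0, -0.001, 0.001]
contact_force: [0.6, -2.3, 16.3]
grip_width: 0.0253
finger_force: 19.3
t: 4.37
tcp_pos: [0.5527, 0.347, 0.2022]
tcp_rot: [-0.001, 1.0, -0.001, 0.001]
contact_force: [-0.3, 0.2, 4.9]
grip_width: 0.0239
finger_force: 59.3
t: 4.78
tcp_pos: [0.5543, 0.3475, 0.2982]
tcp_rot: [-0.002, 1.0, -0.001, 0.005]
contact_force: [0.1, 0.0, -0.1]
grip_width: 0.0236
finger_force: 58.9
```

View pics/c3.png

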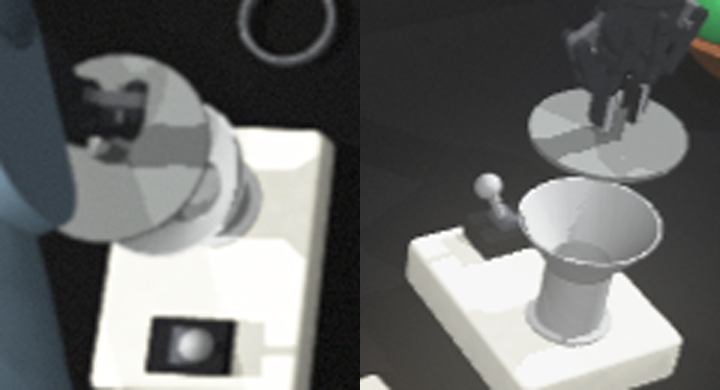

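The lid is off and held level; in the scene crop the funnel is open below it. I will put the lid on free counter at about (0.40, 0.10).

```bash

python3 -m pendant '[[1,[-1.9,3.1,0],[0,0,0]],[1,[-3.8,6.2,0],[0,0,0]],[1,[-5.7,9.3,0],[0,0,0]],[1,[-7.6,12.4,0],[0,0,0]],[1,[-9.5,15.5,0],[0,0,0]]]'>/dev/null
python3 -m pendant '[[1,[-1.9,3.1,0],[0,0,0]],[1,[-3.8,6.2,0],[0,0,0]],[1,[-5.7,9.2,0],[0,0,0]],[1,[-5.7,9.2,0],[0,0,0]],[1,[-5.7,9.2,0],[0,0,0]]]'
python3 -m pendant '[[1,[0,0,4],[0,0,0]],[1,[0,0,8],[0,0,0]],[1,[0,0,12],[0,0,0]],[1,[0,0,16],[0,0,0]],[1,[0,0,20],[0,0,0]]]'
python3 -m pendant '[[1,[0,0,2],[0,0,0]],[1,[0,0,4],[0,0,0]],[1,[0,0,5],[0,0,0]],[1,[0,0,5.6],[0,0,0]],[1,[0,0,5.6],[0,0,0]]]'
python3 -m pendant '[[1,[0,0,0.2],[0,0,0]],[1,[0,0,0.4],[0,0,0]],[1,[0,0,0.4],[0,0,0]]]'
```

```text
t: 5.72
tcp_pos: [0.3984, 0.0988, 0.2886]
tcp_rot: [-0.0, 1.0, -0.002, -0.001]
contact_force: [-0.2, 0.4, -1.5]
grip_width: 0.0237
finger_force: 59.3
t: 6.13
tcp_pos: [0.3989, 0.1007, 0.0877]
tcp_rot: [-0.0, 1.0, 0.0, -0.0]
contact_force: [1.3, 0.3, -1.4]
grip_width: 0.0235
finger_force: 59.3
t: 6.55
tcp_pos: [0.3981, 0.1004, 0.0323]
tcp_rot: [-0.0, 1.0, -0.0, -0.002]
contact_force: [-0.4, 0.4, -1.7]
grip_width: 0.0241
finger_force: 59.3
t: 6.8
tcp_pos: [0.4001, 0.0998, 0.0307]
tcp_rot: [-0.0, 1.0, -0.0, 0.001]
contact_force: [0.0, 0.5, -1.5]
grip_width: 0.0239
finger_force: 59.3
```

```bash

python3 -m pendant '[[1,[0,0,0.15],[0,0,0]],[1,[0,0,0.3],[0,0,0]],[1,[0,0,0.3],[0,0,0]],[1,[0,0,0.3],[0,0,0]]]'
python3 -m pendant '[[1,[0,0,0.1],[0,0,0]],[1,[0,0,0.2],[0,0,0]],[1,[0,0,0.2],[0,0,0]],[1,[0,0,0.2],[0,0,0]]]'
```

```text
t: 7.13
tcp_pos: [0.3997, 0.0996, 0.0274]
tcp_rot: [-0.0, 1.0, -0.001, 0.0]
contact_force: [-0.1, 0.7, -2.4]
grip_width: 0.024
finger_force: 59.3
t: 7.47
tcp_pos: [0.3998, 0.0996, 0.027]
tcp_rot: [0.0, 1.0, -0.0, -0.001]
contact_force: [-9.4, -1.8, 20.4]
grip_width: 0.0237
finger_force: 61.8
```

```bash

python3 -m pendant '[[6,[0,0,-0.2],[0,0,0]],[6,[0,0,-0.2],[0,0,0]],[6,[0,0,-0.2],[0,0,0]],[6,[0,0,-0.2],[0,0,0]],[6,[0,0,-0.2],[0,0,0]]]'
python3 -m pendant '[[6,[0,0,-4],[0,0,0]],[6,[0,0,-8],[0,0,0]],[6,[0,0,-12],[0,0,0]],[6,[0,0,-16],[0,0,0]],[6,[0,0,-20],[0,0,0]]]'
python3 -m pendant '[[6,[0.3,3.9,0],[0,0,0]],[6,[0.6,7.8,0],[0,0,0]],[6,[0.9,11.7,0],[0,0,0]],[6,[1.2,15.6,0],[0,0,0]],[6,[1.5,19.5,0],[0,0,0]]]'>/dev/null
python3 -m pendant '[[6,[0.3,3.9,0],[0,0,0]],[6,[0.6,7.8,0],[0,0,0]],[6,[0.9,10,0],[0,0,0]],[6,[0.9,10,0],[0,0,0]],[6,[0.9,10,0],[0,0,0]]]'
python3 - <<'E'
from workcell import bot
from h import *
c=bot.camera("top");s=bot.camera("scene");pickle.dump((c,s,bot.observe()),open("p4.pkl","wb"))
A=lambda c,u0,v0,w,h,k:cv2.resize(c["image"][v0:v0+h,u0:u0+w,::-1],None,fx=k,fy=k,interpolation=cv2.INTER_CUBIC)
cv2.imwrite("pics/c4.png",np.hstack([A(c,280,190,130,120,3),A(s,90,165,130,120,3)]))
for f in("top0.pkl","scene0.pkl"):
    im=pickle.load(open(f,"rb"))["image"]
E
```

```text
t: 7.88
tcp_pos: [0.3995, 0.0997, 0.0271]
tcp_rot: [-0.0, 1.0, -0.001, -0.0]
contact_force: [0.2, 0.1, -0.1]
grip_width: 0.0599
finger_force: 0.0
t: 8.3
tcp_pos: [0.399, 0.0997, 0.229]
tcp_rot: [-0.0, 1.0, -0.001, -0.0]
contact_force: [1.0, 0.3, 0.0]
grip_width: 0.06
finger_force: 0.0
t: 9.13
tcp_pos: [0.4229, -0.1959, 0.2268]
tcp_rot: [-0.001, 1.0, -0.002, -0.001]
contact_force: [0.2, -1.0, 0.2]
grip_width: 0.0601
finger_force: 0.0
```

View pics/c4.png

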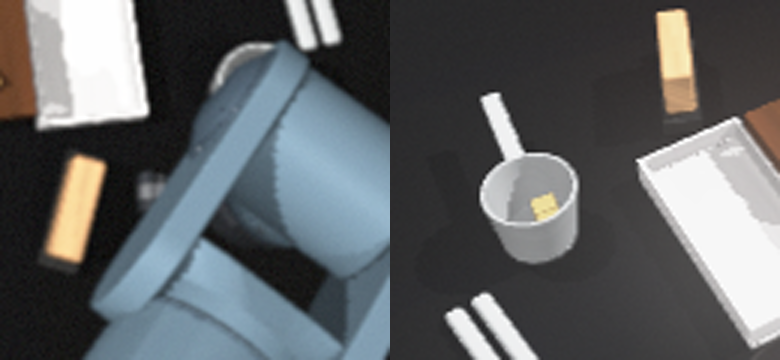

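```bash
cat >> h.py <<'E'
def tri(c1,p1,c2,p2):
    f=lambda c:np.diag([1,1,1])@np.array([[c["fx"],0,c["cx"]],[0,c["fy"],c["cy"]],[0,0,1]])@c["extrinsics"][:3]
    X=cv2.triangulatePoints(f(c1),f(c2),np.array(p1,float).reshape(2,1),np.array(p2,float).reshape(2,1))
    return (X[:3]/X[3]).ravel()
E
python3 - <<'E'
from h import *
t=pickle.load(open("top0.pkl","rb"));s=pickle.load(open("scene0.pkl","rb"))
print("rim",tri(t,(366.2,219.5),s,(136.7,229)),"hend",tri(t,(369.2,266.5),s,(123.3,197)))
print("lever",tri(t,(125,265.3),s,(323.2,112)))
for z in(.062,):print(unproj(t,(366.2,219.5),z),unproj(s,(136.7,229),z))
for z in(.056,):print(unproj(t,(369.2,266.5),z),unproj(s,(123.3,197),z))
# lid disc & funnel rim from colour? check tcp residual: known tcp at lid grasp
E
```

```text
rim [ 0.53360058 -0.28848729  0.05704893] hend [ 0.40761669 -0.28729765  0.05336554]
lever [0.41634301 0.33284312 0.14033122]
[[ 0.53172304 -0.29036839  0.062     ]] [[ 0.53905859 -0.28707537  0.062     ]]
[[ 0.40643786 -0.29008226  0.056     ]] [[ 0.41162721 -0.28555643  0.056     ]]
```

The cup has not moved and its rim and handle measurements agree with its sizes. I grip the handle 105 mm from the cup's axis.

```bash

python3 -m pendant '[[6,[0.2,3.1,0],[0,0,0]],[6,[0.4,6.2,0],[0,0,0]],[6,[0.65,9.25,0],[0,0,0]],[6,[0.65,9.25,0],[0,0,0]],[6,[0.65,9.25,0],[0,0,0]]]'
python3 -m pendant '[[6,[0,0,4],[0,0,0]],[6,[0,0,8],[0,0,0]],[6,[0,0,12],[0,0,0]],[6,[0,0,16],[0,0,0]],[6,[0,0,18],[0,0,0]]]'
python3 -m pendant '[[6,[0,0,1],[0,0,0]],[6,[0,0,1.7],[0,0,0]],[6,[0,0,1.7],[0,0,0]]]'
python3 -m pendant '[[0.6,[0,0,0],[0,0,0]],[0.6,[0,0,0],[0,0,0]],[0.6,[0,0,0],[0,0,0]],[0.6,[0,0,0],[0,0,0]],[0.6,[0,0,0],[0,0,0]]]' 110
python3 -m pendant '[[0.6,[0,0,0],[0,0,0]],[0.6,[0,0,0],[0,0,0]],[0.6,[0,0,0],[0,0,0]],[0.6,[0,0,0],[0,0,0]],[0.6,[0,0,0],[0,0,0]]]'
python3 -m pendant '[[0.6,[0,0,-0.5],[0,0,0]],[0.6,[0,0,-1],[0,0,0]],[0.6,[0,0,-2],[0,0,0]],[0.6,[0,0,-2],[0,0,0]],[0.6,[0,0,-2],[0,0,0]]]'
```

```text
t: 9.65
tcp_pos: [0.4298, -0.2874, 0.2271]
tcp_rot: [-0.0, 1.0, -0.001, -0.0]
contact_force: [0.5, 0.8, -0.3]
grip_width: 0.06
finger_force: 0.0
t: 10.07
tcp_pos: [0.4275, -0.2832, 0.0427]
tcp_rot: [-0.003, 1.0, 0.001, -0.003]
contact_force: [-0.1, 0.1, -0.3]
grip_width: 0.0602
finger_force: 0.0
t: 10.32
tcp_pos: [0.4298, -0.2868, 0.0301]
tcp_rot: [-0.0, 1.0, 0.0, -0.0]
contact_force: [0.1, 0.6, 0.1]
grip_width: 0.0598
finger_force: 0.0
t: 10.73
tcp_pos: [0.4303, -0.2887, 0.0315]
tcp_rot: [0.001, 1.0, -0.001, 0.001]
contact_force: [-0.8, -0.0, 3.4]
grip_width: 0.0137
finger_force: 107.2
t: 11.15
tcp_pos: [0.43, -0.2887, 0.0311]
tcp_rot: [0.001, 1.0, -0.001, 0.0]
contact_force: [-1.3, -1.0, 5.1]
grip_width: 0.014
finger_force: 107.6
t: 11.57
tcp_pos: [0.4299, -0.288, 0.0509]
tcp_rot: [0.0, 1.0, -0.001, 0.0]
contact_force: [0.4, 0.3, -1.3]
grip_width: 0.0137
finger_force: 107.3
```

```bash

python3 -m pendant '[[0.6,[0,0,-3],[0,0,0]],[0.6,[0,0,-6],[0,0,0]],[0.6,[0,0,-9],[0,0,0]],[0.6,[0,0,-12],[0,0,0]],[0.6,[0,0,-15],[0,0,0]]]'
python3 -m pendant '[[0.6,[0,0,-3],[0,0,0]],[0.6,[0,0,-6],[0,0,0]],[0.6,[0,0,-9],[0,0,0]],[0.6,[0,0,-12],[0,0,0]],[0.6,[0,0,-12],[0,0,0]]]'
python3 -c "
from workcell import bot
o=bot.observe();print(o['joints'],o['tcp_pos'],o['tcp_rot'])"
python3 -m pendant '[[0.6,[0,0,0],[0.08,0,0]],[0.6,[0,0,0],[0.16,0,0]],[0.6,[0,0,0],[0.16,0,0]],[0.6,[0,0,0],[0.16,0,0]]]'
python3 - <<'E'
from workcell import bot
from h import *
o=bot.observe();print(o['joints'],o['tcp_pos'],o['tcp_rot'])
c=bot.camera("scene");cv2.imwrite("pics/c5.png",cv2.resize(c["image"][60:300,40:300,::-1],None,fx=2,fy=2))
E
```

```text
t: 11.98
tcp_pos: [0.4291, -0.2873, 0.2011]
tcp_rot: [-0.0, 1.0, -0.001, -0.0]
contact_force: [-0.1, -0.9, -1.8]
grip_width: 0.0143
finger_force: 107.8
t: 12.4
tcp_pos: [0.4315, -0.2896, 0.3273]
tcp_rot: [0.004, 1.0, -0.001, 0.004]
contact_force: [0.2, -0.4, -0.8]
grip_width: 0.0139
finger_force: 107.8
[-8.09591098e-01 -1.38873463e-01  1.78308475e+00  1.11437996e-04
  1.48562843e+00  7.62263076e-01] [ 0.43146777 -0.28958865  0.32733335] [ 4.21408758e-03  9.99982590e-01 -5.33327596e-04  4.09597445e-03]
t: 12.73
tcp_pos: [0.4291, -0.2881, 0.3186]
tcp_rot: [-0.08, 0.997, -0.001, -0.001]
contact_force: [0.3, 0.3, -2.8]
grip_width: 0.0138
finger_force: 107.8
[-0.86289646 -0.07231078  1.74303654  0.10278807  1.59393149  0.7065657 ] [ 0.42914815 -0.28814082  0.31864501] [-8.00364101e-02  9.96790696e-01 -1.30708529e-03 -8.79715566e-04]
```

View pics/c5.png

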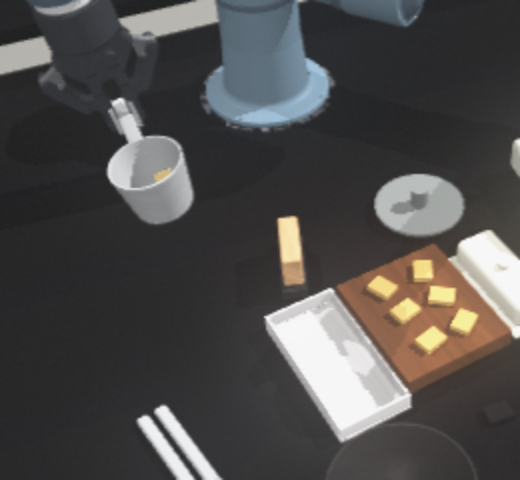

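```bash
cat >> h.py <<'E'
from scipy.optimize import least_squares
LIM=np.array([[-3.13,3.13],[-1.02,2.26],[.13,2.54],[-.95,4.09],[.21,2.88],[-2.74,2.74]])
def fk(q,p,s4=1):
    r0,h,L1,e,L2,Lt=p
    Rb=R.from_euler('z',q[0]+.1745);Ru=Rb*R.from_euler('y',q[1]);Rf=Rb*R.from_euler('y',q[1]+q[2])
    T=Rf*R.from_euler('z',s4*q[3])*R.from_euler('y',q[4])*R.from_euler('z',q[5]+np.pi/2+.1745)
    el=Rb.apply([r0,0,h])+Ru.apply([0,0,L1]);w=el+Rf.apply([e,0,L2])
    return w+T.apply([0,0,Lt]),T,el,w
def toR(q):return R.from_quat([q[1],q[2],q[3],q[0]])
E
python3 - <<'E'
from h import *
o4=pickle.load(open("p4.pkl","rb"))[2]
D=[([-1.48710079,.245842379,1.55903788,0,1.3387,-.1741],[.16566747,-.62794343,.23014939],[-9.937e-4,.9917,.12854,0]),
([-1.32963749,-.120107384,1.81379265,0,1.44856841,.242358],[.23020277,-.46438734,.30065153],[0,1,-.0006,0]),
([.3853225,.200166903,1.48295526,0,1.45895,1.958437],[.5516,.3463,.3006],[0,1,0,0]),
([-.809591098,-.138873463,1.78308475,0,1.48562843,.762263],[.43146777,-.28958865,.32733335],[.0042,.99998,-.0005,.0041]),
([-.86289646,-.07231078,1.74303654,.10278807,1.59393149,.7065657],[.42914815,-.28814082,.31864501],[-.08003641,.99679,-.0013,-.00088]),
(o4["joints"],o4["tcp_pos"],o4["tcp_rot"])]
for s4 in(1,-1):
    def res(p):
        r=[]
        for q,x,o in D:
            X,T,_,_=fk(q,p,s4);r+=list((X-x)*1000)+list((toR(o).inv()*T).as_rotvec()*100)
        return r
    for reg in (0,):
        S=least_squares(lambda p:list(res(p))+list((p-[0,.35,.42,0,.45,.25])*np.array([20,.5,.5,5,.5,.5])),[0,.35,.42,0,.5,.25])
    print(s4,S.x.round(3),np.abs(res(S.x)).max(),np.round(res(S.x),1).reshape(-1,6).tolist())
E
```

```text
1 [0.015 0.392 0.411 0.088 0.571 0.343] 28.7127034447589 [[0.1, 0.3, -0.0, 0.0, -0.0, -0.0], [-19.7, -12.4, -0.4, 0.1, -0.0, -0.0], [2.4, 0.9, 0.3, -0.0, -0.0, 0.2], [-8.9, -21.8, -0.4, 0.1, 0.1, 0.0], [-18.7, -3.9, 0.7, -0.3, -2.8, 0.2], [-15.1, -28.7, -0.1, -0.0, -0.0, 0.0]]
-1 [-0.001 -0.148  0.42   0.01   0.566 -0.112] 49.33208610139728 [[0.4, -0.8, 0.1, 0.0, -0.0, -0.0], [-24.3, -2.1, 1.0, 0.1, -0.0, -0.0], [-5.4, -4.0, 1.6, -0.0, -0.0, 0.2], [-25.8, -9.4, 1.1, 0.1, 0.1, 0.0], [-0.8, -49.3, -3.7, -16.1, -15.9, 0.5], [-17.1, -27.7, -0.0, -0.1, -0.0, -0.0]]
```

```bash
python3 - <<'E'
s=open('h.py').read()
s=s.replace("r0,h,L1,e,L2,Lt=p","r0,h,L1,e,L2,Lt,d,d5=p").replace("q[0]+.1745","q[0]").replace("+np.pi/2+.1745","+np.pi/2").replace("[r0,0,h]","[r0,d,h]")
open('h.py','w').write(s)
E
python3 - <<'E'
from h import *
o4=pickle.load(open("p4.pkl","rb"))[2]
D=[([-1.48710079,.245842379,1.55903788,0,1.3387,-.1741],[.16566747,-.62794343,.23014939],[-9.937e-4,.9917,.12854,0]),
([-1.32963749,-.120107384,1.81379265,0,1.44856841,.242358],[.23020277,-.46438734,.30065153],[0,1,-.0006,0]),
([.3853225,.200166903,1.48295526,0,1.45895,1.958437],[.5516,.3463,.3006],[0,1,0,0]),
([-.809591098,-.138873463,1.78308475,0,1.48562843,.762263],[.43146777,-.28958865,.32733335],[.0042,.99998,-.0005,.0041]),
([-.86289646,-.07231078,1.74303654,.10278807,1.59393149,.7065657],[.42914815,-.28814082,.31864501],[-.08003641,.99679,-.0013,-.00088]),
(o4["joints"],o4["tcp_pos"],o4["tcp_rot"])]
for s4 in(1,-1):
    def res(p):
        r=[]
        for q,x,o in D:
            X,T,_,_=fk(q,p,s4);r+=list((X-x)*1000)+list((toR(o).inv()*T).as_rotvec()*100)
        return r
    S=least_squares(lambda p:list(res(p))+list((p-[0,.35,.42,0,.45,.25,.11,0])*np.array([20,.5,.5,5,.5,.5,1,20])),[0,.35,.42,0,.5,.25,.11,0])
    print(s4,S.x.round(3),np.round(res(S.x),1).reshape(-1,6).tolist())
E
```

```text
1 [0.001 0.273 0.42  0.067 0.568 0.254 0.113 0.   ] [[0.2, -0.1, -0.0, -0.0, 0.0, -0.0], [0.1, 0.0, -0.1, 0.1, -0.0, -0.0], [0.2, -0.8, 0.5, -0.0, -0.0, 0.2], [0.1, 0.1, -0.2, -0.0, -0.0, 0.0], [0.1, 0.0, -0.1, -0.0, 0.0, 0.0], [0.1, 0.2, -0.0, -0.0, 0.0, 0.0]]
-1 [-0.006  0.021  0.424  0.031  0.566  0.042  0.118  0.   ] [[5.3, -0.2, 0.0, -0.0, 0.0, -0.0], [3.8, 6.4, 0.5, 0.1, -0.0, -0.0], [-5.7, 2.3, 1.1, -0.0, -0.0, 0.2], [-3.0, 10.7, 0.5, -0.0, -0.0, 0.0], [-6.1, -31.5, -2.1, -13.3, -15.6, 0.5], [2.4, 4.7, -0.0, -0.0, -0.0, -0.0]]
```

```bash
cat >> h.py <<'E'
P=np.array([.001,.273,.42,.067,.568,.254,.113,0])
R0=R.from_quat([1,0,0,0])
def ik(x,T,q0):
    f=lambda q:(lambda k:np.r_[(k[0]-x)*10,(T.inv()*k[1]).as_rotvec()])(fk(q,P))
    S=least_squares(f,np.clip(q0,LIM[:,0]+.01,LIM[:,1]-.01),bounds=(LIM[:,0],LIM[:,1]))
    return S.x,np.abs(S.fun).max()
def pour(th,psi,lip):
    T=R.from_euler('z',psi)*R0*R.from_euler('x',th)
    x,y,z=T.as_matrix().T
    # cup rim lower lip : tool +y side is down when th>0? choose lower
    d=y if y[2]<0 else -y
    return lip-(.105*x-.031*z+.04*d),T
E
python3 - <<'E'
from h import *
for psi in(0,.15,.3):
  q=np.array([.2,0,1.7,0,1.5,1.8])
  for th in(.01,.6,1.2,1.6,1.9,2.2,2.4):
    x,T=pour(th,psi,np.array([.551,.367,.235]))
    q,e=ik(x,T,q);_,_,el,w=fk(q,P)
    print(psi,th,"tcp",x.round(3),"q",q.round(2),"err",round(e,4),"wrist",w.round(3),"el",el.round(2))
E
```

```text
0 0.01 tcp [0.446 0.407 0.204] q [0.55 0.16 1.71 0.01 1.27 2.12] err 0.0 wrist [0.446 0.405 0.458] el [-0.    0.13  0.69]
0 0.6 tcp [0.446 0.418 0.232] q [ 0.33 -0.01  1.92  0.64  1.11  1.65] err 0.0 wrist [0.446 0.274 0.442] el [-0.04  0.11  0.69]
0 1.2 tcp [0.446 0.41  0.261] q [0.13 0.01 2.08 1.3  1.28 1.12] err 0.0 wrist [0.446 0.174 0.353] el [-0.01  0.11  0.69]
0 1.6 tcp [0.446 0.397 0.276] q [0.07 0.15 2.12 1.64 1.54 0.86] err 0.0 wrist [0.446 0.143 0.268] el [0.06 0.12 0.69]
0 1.9 tcp [0.446 0.383 0.283] q [0.07 0.31 2.11 1.84 1.77 0.74] err 0.0 wrist [0.446 0.143 0.201] el [0.12 0.12 0.67]
0 2.2 tcp [0.446 0.369 0.286] q [0.11 0.49 2.06 2.04 2.02 0.67] err 0.0 wrist [0.446 0.163 0.136] el [0.18 0.13 0.64]
0 2.4 tcp [0.446 0.358 0.285] q [0.16 0.6  2.01 2.18 2.19 0.67] err 0.0 wrist [0.446 0.187 0.098] el [0.22 0.15 0.62]
0.15 0.01 tcp [0.441 0.391 0.204] q [0.53 0.13 1.74 0.01 1.27 1.95] err 0.0 wrist [0.442 0.389 0.458] el [-0.01  0.12  0.69]
0.15 0.6 tcp [0.44  0.401 0.232] q [0.3  0.   1.9  0.64 1.21 1.49] err 0.0 wrist [0.461 0.259 0.442] el [-0.03  0.11  0.69]
0.15 1.2 
[... 742 characters left out ...]
84 0.232] q [0.27 0.03 1.88 0.62 1.31 1.35] err 0.0 wrist [0.478 0.247 0.442] el [-0.02  0.11  0.69]
0.3 1.2 tcp [0.438 0.377 0.261] q [0.07 0.13 1.95 1.14 1.58 1.02] err 0.0 wrist [0.508 0.151 0.353] el [0.05 0.12 0.69]
0.3 1.6 tcp [0.442 0.364 0.276] q [0.02 0.28 1.97 1.41 1.81 0.88] err 0.0 wrist [0.517 0.122 0.268] el [0.12 0.12 0.68]
0.3 1.9 tcp [0.446 0.352 0.283] q [0.02 0.42 1.95 1.61 2.   0.82] err 0.0 wrist [0.517 0.122 0.201] el [0.17 0.12 0.66]
0.3 2.2 tcp [0.45  0.337 0.286] q [0.05 0.56 1.92 1.82 2.2  0.82] err 0.0 wrist [0.511 0.141 0.136] el [0.22 0.13 0.63]
0.3 2.4 tcp [0.453 0.328 0.285] q [0.1  0.65 1.9  2.   2.33 0.85] err 0.0 wrist [0.504 0.164 0.098] el [0.24 0.14 0.61]
```

```bash

python3 -m pendant '[[0.6,[0,0,0],[-0.08,0,0]],[0.6,[0,0,0],[-0.16,0,0]],[0.6,[0,0,0],[-0.16,0,0]]]' >/dev/null
for i in 1; do python3 -m pendant '[[0.6,[0.1,-2.5,0],[0,0,0]],[0.6,[0.2,-6,0],[0,0,0]],[0.6,[0.3,-9.5,0],[0,0,0]],[0.6,[0.4,-13,0],[0,0,0]],[0.6,[0.5,-16.5,0],[0,0,0]]]'; done
python3 -m pendant '[[0.6,[0.1,-3.6,0],[0,0,0]],[0.6,[0.2,-7.2,0],[0,0,0]],[0.6,[0.3,-10.8,0],[0,0,0]],[0.6,[0.4,-14.4,0],[0,0,0]],[0.6,[0.5,-18,0],[0,0,0]]]' >/dev/null
python3 -m pendant '[[0.6,[0.1,-3.6,0],[0,0,0]],[0.6,[0.2,-7.2,0],[0,0,0]],[0.6,[0.3,-10.8,0],[0,0,0]],[0.6,[0.4,-14.4,0],[0,0,0]],[0.6,[0.5,-18,0],[0,0,0]]]'
python3 -m pendant '[[0.6,[0,-3.6,0],[0,0,0]],[0.6,[0.1,-7.2,0],[0,0,0]],[0.6,[0.1,-10.8,0],[0,0,0]],[0.6,[0.1,-14.4,0],[0,0,0]],[0.6,[0.1,-16.8,0],[0,0,0]]]'
python3 -m pendant '[[0.6,[0,0,0],[0,0,0]],[0.6,[0,0,0],[0,0,0]]]'
python3 - <<'E'
from h import *
pts=[(0,[.446,.405,.32]),(.2,[.446,.405,.32]),(.6,[.446,.405,.32]),(1.2,[.446,.405,.32])]
for th in(1.5,1.7,1.9,2.05,2.2):pts.append((th,pour(th,0,np.array([.551,.367,.235]))[0]))
for (a,x),(b,y) in zip(pts,pts[1:]):
    T=R0*R.from_euler('x',a);print(a,b,np.round(y,3),"shift cm",(T.inv().apply(np.array(y)-x)*100).round(2),"turn",round(b-a,2))
E
```

```text
t: 13.45
tcp_pos: [0.4344, -0.121, 0.32]
tcp_rot: [-0.001, 1.0, -0.001, -0.0]
contact_force: [1.0, 0.7, -2.1]
grip_width: 0.0139
finger_force: 107.8
t: 14.28
tcp_pos: [0.4444, 0.2393, 0.3201]
tcp_rot: [-0.0, 1.0, -0.0, -0.001]
contact_force: [0.7, 0.3, -1.6]
grip_width: 0.0141
finger_force: 107.8
t: 14.7
tcp_pos: [0.4453, 0.4082, 0.3196]
tcp_rot: [-0.001, 1.0, 0.001, -0.001]
contact_force: [0.3, 0.5, -1.6]
grip_width: 0.0135
finger_force: 107.9
t: 14.87
tcp_pos: [0.4456, 0.4062, 0.3195]
tcp_rot: [0.0, 1.0, 0.001, -0.001]
contact_force: [-0.2, -0.0, -1.1]
grip_width: 0.0141
finger_force: 107.9
0 0.2 [0.446 0.405 0.32 ] shift cm [0. 0. 0.] turn 0.2
0.2 0.6 [0.446 0.405 0.32 ] shift cm [0. 0. 0.] turn 0.4
0.6 1.2 [0.446 0.405 0.32 ] shift cm [0. 0. 0.] turn 0.6
1.2 1.5 [0.446 0.401 0.273] shift cm [0.   4.56 1.32] turn 0.3
1.5 1.7 [0.446 0.393 0.279] shift cm [ 0.   -0.54 -0.86] turn 0.2
1.7 1.9 [0.446 0.383 0.283] shift cm [ 0.   -0.54 -0.86] turn 0.2
1.9 2.05 [0.446 0.376 0.285] shift cm [ 0.   -0.42 -0.63] turn 0.15
2.05 2.2 [0.446 0.369 0.286] shift cm [ 0.   -0.42 -0.63] turn 0.15
```

```bash

python3 -m pendant '[[0.6,[0,0,0],[0.12,0,0]],[0.6,[0,0,0],[0.24,0,0]],[0.6,[0,0,0],[0.36,0,0]],[0.6,[0,0,0],[0.48,0,0]],[0.6,[0,0,0],[0.6,0,0]]]'
python3 -m pendant '[[0.6,[0,0,0],[0.12,0,0]],[0.6,[0,0,0],[0.24,0,0]],[0.6,[0,0,0],[0.36,0,0]],[0.6,[0,0,0],[0.48,0,0]],[0.6,[0,0,0],[0.6,0,0]]]'
python3 -m pendant '[[0.6,[0,0,0],[0,0,0]],[0.6,[0,0,0],[0,0,0]]]'
python3 - <<'E'
from workcell import bot
from h import *
c=bot.camera("scene");s=bot.camera("top");A=lambda c,u0,v0,w,h,k:cv2.resize(c["image"][v0:v0+h,u0:u0+w,::-1],None,fx=k,fy=k,interpolation=cv2.INTER_CUBIC)
print(bot.observe()["joints"].round(2))
cv2.imwrite("pics/c6.png",np.hstack([A(s,40,130,190,190,2),A(c,240,10,190,190,2)]))
E
```

```text
t: 15.28
tcp_pos: [0.4468, 0.404, 0.3213]
tcp_rot: [-0.298, 0.954, -0.001, 0.002]
contact_force: [0.2, 0.1, -3.1]
grip_width: 0.0135
finger_force: 108.1
t: 15.7
tcp_pos: [0.447, 0.4035, 0.321]
tcp_rot: [-0.567, 0.824, -0.001, 0.002]
contact_force: [0.1, 0.4, -2.8]
grip_width: 0.0142
finger_force: 108.2
t: 15.87
tcp_pos: [0.4464, 0.4038, 0.3186]
tcp_rot: [-0.563, 0.826, -0.002, -0.0]
contact_force: [-0.0, 0.0, -1.0]
grip_width: 0.0139
finger_force: 108.3
[ 0.12 -0.09  2.05  1.26  1.32  1.24]
```

View pics/c6.png

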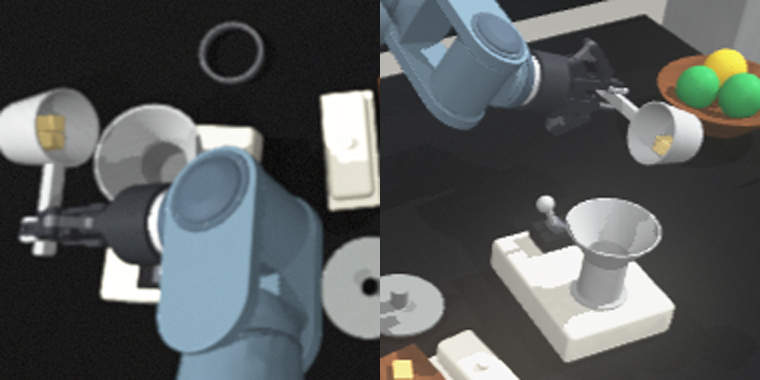

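The cup is rolled to 1.2 rad beside the funnel (top crop 50,125; funnel 150,155) with both chunks still inside. I lower it and pour with the lip held over the funnel.

```bash

python3 -m pendant '[[0.6,[0,1.5,0.4],[0.1,0,0]],[0.6,[0,3,0.9],[0.2,0,0]],[0.6,[0,4.5,1.3],[0.3,0,0]],[0.6,[0,4.5,1.3],[0.3,0,0]]]'
python3 -m pendant '[[0.6,[0,-0.2,-0.2],[0.05,0,0]],[0.6,[0,-0.3,-0.4],[0.1,0,0]],[0.6,[0,-0.4,-0.6],[0.15,0,0]],[0.6,[0,-0.5,-0.9],[0.2,0,0]]]'
python3 -m pendant '[[0.6,[0,-0.2,-0.2],[0.05,0,0]],[0.6,[0,-0.3,-0.4],[0.1,0,0]],[0.6,[0,-0.4,-0.6],[0.15,0,0]],[0.6,[0,-0.5,-0.9],[0.2,0,0]]]'
python3 -m pendant '[[0.6,[0,-0.2,-0.2],[0.05,0,0]],[0.6,[0,-0.3,-0.4],[0.1,0,0]],[0.6,[0,-0.4,-0.6],[0.15,0,0]],[0.6,[0,-0.4,-0.6],[0.15,0,0]]]'
python3 - <<'E'
from workcell import bot
from h import *
c=bot.camera("scene");s=bot.camera("top");A=lambda c,u0,v0,w,h,k:cv2.resize(c["image"][v0:v0+h,u0:u0+w,::-1],None,fx=k,fy=k,interpolation=cv2.INTER_CUBIC)
cv2.imwrite("pics/c7.png",np.hstack([A(s,60,140,120,130,3),A(c,300,40,120,130,3)]))
E
```

```text
t: 16.3
tcp_pos: [0.4445, 0.4008, 0.2674]
tcp_rot: [-0.68, 0.733, -0.004, -0.004]
contact_force: [-1.4, 0.7, -4.7]
grip_width: 0.0138
finger_force: 108.3
t: 16.63
tcp_pos: [0.4473, 0.3932, 0.2822]
tcp_rot: [0.751, -0.66, -0.002, -0.001]
contact_force: [0.4, 0.3, -2.5]
grip_width: 0.0141
finger_force: 108.4
t: 16.97
tcp_pos: [0.4473, 0.3838, 0.286]
tcp_rot: [0.813, -0.582, -0.003, -0.0]
contact_force: [0.1, -0.6, -2.5]
grip_width: 0.0139
finger_force: 108.4
t: 17.3
tcp_pos: [0.4469, 0.3771, 0.2862]
tcp_rot: [0.854, -0.52, -0.002, 0.001]
contact_force: [-0.1, 0.1, -3.5]
grip_width: 0.0136
finger_force: 108.5
```

View pics/c7.png

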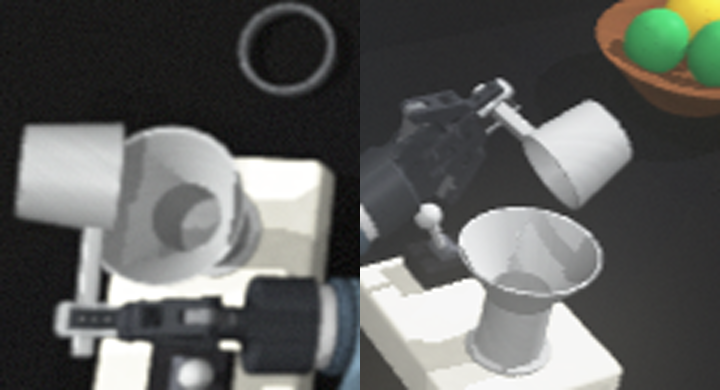

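```bash

python3 -m pendant '[[0.6,[0,-0.2,-0.2],[0.05,0,0]],[0.6,[0,-0.3,-0.4],[0.1,0,0]],[0.6,[0,-0.4,-0.6],[0.15,0,0]],[0.6,[0,-0.5,-0.8],[0.2,0,0]],[0.6,[0,-0.5,-0.8],[0.2,0,0]]]'
python3 -m pendant '[[0.6,[0,0,0],[0.08,0,0]],[0.6,[0,0,0],[0,0,0]],[0.6,[0,0,0],[0.08,0,0]],[0.6,[0,0,0],[0,0,0]],[0.6,[0,0,0],[0,0,0]]]'
python3 - <<'E'
from workcell import bot
from h import *
c=bot.camera("scene");s=bot.camera("top")
for k,im in(("s",c["image"]),("t",s["image"])):
    h=cv2.cvtColor(im,cv2.COLOR_RGB2HSV);m=cv2.inRange(h,(15,60,60),(35,255,255))
    n,l,st,ce=cv2.connectedComponentsWithStats(m)
    print(k,[(int(st[i,4]),ce[i].round().tolist()) for i in range(1,n) if 4<st[i,4]<200])
A=lambda c,u0,v0,w,h,k:cv2.convertScaleAbs(cv2.resize(c["image"][v0:v0+h,u0:u0+w,::-1],None,fx=k,fy=k,interpolation=cv2.INTER_CUBIC),alpha=1.6)
cv2.imwrite("pics/c8.png",np.hstack([A(s,80,165,70,80,5),A(c,310,60,90,80,5)]))
E
```

```text
t: 17.82
tcp_pos: [0.4465, 0.3672, 0.2862]
tcp_rot: [0.902, -0.432, -0.001, 0.0]
contact_force: [-0.5, -0.1, -2.6]
grip_width: 0.0138
finger_force: 108.5
t: 18.23
tcp_pos: [0.447, 0.3665, 0.2869]
tcp_rot: [0.902, -0.432, -0.001, -0.001]
contact_force: [-0.1, 0.1, -1.1]
grip_width: 0.0141
finger_force: 108.5
s [(5, [387.0, 54.0]), (5, [433.0, 56.0]), (12, [403.0, 62.0]), (8, [430.0, 64.0]), (5, [410.0, 65.0]), (113, [251.0, 195.0]), (12, [189.0, 197.0]), (119, [231.0, 203.0]), (124, [261.0, 208.0]), (128, [242.0, 215.0]), (129, [272.0, 220.0]), (138, [255.0, 230.0])]
t [(137, [266.0, 177.0]), (141, [247.0, 179.0]), (144, [249.0, 198.0]), (141, [269.0, 196.0]), (118, [127.0, 212.0]), (150, [273.0, 214.0]), (147, [250.0, 216.0])]
```

View pics/c8.png

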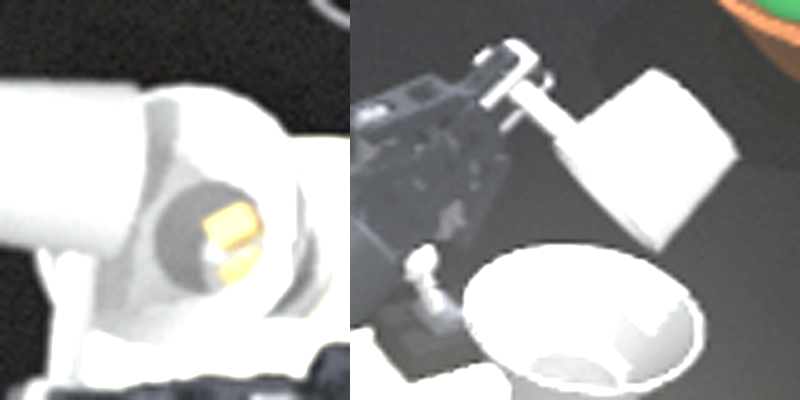

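Both chunks lie in the feed tube (crop 232,225 and 240,265) and nothing spilled. I right the cup and put it back in its old place.

```bash

python3 -m pendant '[[0.6,[0,-2,1.6],[0,0,0]],[0.6,[0,-4,3.2],[0,0,0]],[0.6,[0,-6.2,5],[0,0,0]],[0.6,[0,-6.2,5],[0,0,0]]]'
python3 -m pendant '[[0.6,[0,0,0],[-0.12,0,0]],[0.6,[0,0,0],[-0.24,0,0]],[0.6,[0,0,0],[-0.36,0,0]],[0.6,[0,0,0],[-0.48,0,0]],[0.6,[0,0,0],[-0.6,0,0]]]'>/dev/null
python3 -m pendant '[[0.6,[0,0,0],[-0.12,0,0]],[0.6,[0,0,0],[-0.24,0,0]],[0.6,[0,0,0],[-0.36,0,0]],[0.6,[0,0,0],[-0.48,0,0]],[0.6,[0,0,0],[-0.6,0,0]]]'>/dev/null
python3 -m pendant '[[0.6,[0,0,0],[-0.12,0,0]],[0.6,[0,0,0],[-0.24,0,0]],[0.6,[0,0,0],[-0.36,0,0]],[0.6,[0,0,0],[-0.48,0,0]],[0.6,[0,0,0],[-0.6,0,0]]]'>/dev/null
python3 -m pendant '[[0.6,[0,0,0],[-0.12,0,0]],[0.6,[0,0,0],[-0.24,0,0]],[0.6,[0,0,0],[-0.36,0,0]],[0.6,[0,0,0],[-0.45,0,0]],[0.6,[0,0,0],[-0.45,0,0]]]'
python3 -m pendant '[[0.6,[0,2,0],[0,0,0]],[0.6,[-0.1,5.3,0],[0,0,0]],[0.6,[-0.2,8.9,0],[0,0,0]],[0.6,[-0.3,12.5,0],[0,0,0]],[0.6,[-0.4,16.1,0],[0,0,0]]]'
python3 -m pendant '[[0.6,[0,3.6,0],[0,0,0]],[0.6,[-0.1,7.2,0],[0,0,0]],[0.6,[-0.2,10.8,0],[0,0,0]],[0.6,[-0.3,14.4,0],[0,0,0]],[0.6,[-0.4,18,0],[0,0,0]]]'>/dev/null
python3 -m pendant '[[0.6,[0,3.6,0],[0,0,0]],[0.6,[-0.1,7.2,0],[0,0,0]],[0.6,[-0.2,10.8,0],[0,0,0]],[0.6,[-0.3,14.4,0],[0,0,0]],[0.6,[-0.4,18,0],[0,0,0]]]'>/dev/null
python3 -m pendant '[[0.6,[-0.1,3.6,0],[0,0,0]],[0.6,[-0.2,7.2,0],[0,0,0]],[0.6,[-0.3,10.8,0],[0,0,0]],[0.6,[-0.5,13.4,0],[0,0,0]],[0.6,[-0.5,13.4,0],[0,0,0]]]'
python3 -m pendant '[[0.6,[0,0,4],[0,0,0]],[0.6,[0,0,8],[0,0,0]],[0.6,[0,0,12],[0,0,0]],[0.6,[0,0,16],[0,0,0]],[0.6,[0,0,20],[0,0,0]]]'
```

```text
t: 18.67
tcp_pos: [0.4467, 0.3663, 0.3716]
tcp_rot: [0.903, -0.43, -0.005, -0.003]
contact_force: [0.1, 0.6, -1.1]
grip_width: 0.0139
finger_force: 108.5
t: 20.33
tcp_pos: [0.4453, 0.3685, 0.3652]
tcp_rot: [0.001, 1.0, 0.002, -0.001]
contact_force: [-0.4, 0.4, -2.0]
grip_width: 0.0137
finger_force: 108.1
t: 20.75
tcp_pos: [0.4411, 0.2038, 0.3648]
tcp_rot: [-0.001, 1.0, -0.0, -0.001]
contact_force: [0.6, 0.4, -1.3]
grip_width: 0.0137
finger_force: 108.1
t: 22.0
tcp_pos: [0.427, -0.2925, 0.3643]
tcp_rot: [-0.001, 1.0, -0.003, -0.0]
contact_force: [-0.2, -0.0, -1.4]
grip_width: 0.0141
finger_force: 108.1
t: 22.42
tcp_pos: [0.4279, -0.2878, 0.1637]
tcp_rot: [-0.0, 1.0, -0.001, 0.001]
contact_force: [0.8, 0.2, -2.6]
grip_width: 0.0135
finger_force: 108.1
```

```bash

python3 -m pendant '[[0.6,[0,0,4],[0,0,0]],[0.6,[0,0,8],[0,0,0]],[0.6,[0,0,11],[0,0,0]],[0.6,[0,0,12.5],[0,0,0]],[0.6,[0,0,12.9],[0,0,0]]]'
python3 -m pendant '[[0.6,[0,0,0.15],[0,0,0]],[0.6,[0,0,0.3],[0,0,0]],[0.6,[0,0,0.3],[0,0,0]]]'
python3 -m pendant '[[0.6,[0,0,0.1],[0,0,0]],[0.6,[0,0,0.2],[0,0,0]],[0.6,[0,0,0.2],[0,0,0]]]'
```

```text
t: 22.83
tcp_pos: [0.4261, -0.286, 0.033]
tcp_rot: [-0.003, 1.0, -0.001, -0.002]
contact_force: [-1.1, 1.3, 0.5]
grip_width: 0.0137
finger_force: 108.3
t: 23.08
tcp_pos: [0.4294, -0.2894, 0.0349]
tcp_rot: [0.001, 1.0, -0.001, 0.001]
contact_force: [-0.1, -0.2, -1.6]
grip_width: 0.0137
finger_force: 108.1
t: 23.33
tcp_pos: [0.4292, -0.2892, 0.0322]
tcp_rot: [0.001, 1.0, -0.001, 0.001]
contact_force: [-0.6, -0.6, 0.6]
grip_width: 0.0141
finger_force: 108.3
```

```bash

python3 -m pendant '[[0.6,[0,0,0.1],[0,0,0]],[5,[0,0,0.1],[0,0,0]],[5,[0,0,0.1],[0,0,0]],[5,[0,0,0.1],[0,0,0]],[5,[0,0,0.1],[0,0,0]]]'
python3 -m pendant '[[5,[0,0,-4],[0,0,0]],[5,[0,0,-8],[0,0,0]],[5,[0,0,-12],[0,0,0]],[5,[0,0,-16],[0,0,0]],[5,[0,0,-18],[0,0,0]]]'
python3 - <<'E'
from workcell import bot
from h import *
s=bot.camera("scene");c=bot.camera("top");pickle.dump((c,s),open("p5.pkl","wb"))
for n,c,z in(("top",c,.066),("scene",s,.066)):
    h=cv2.cvtColor(c["image"],cv2.COLOR_RGB2HSV);m=cv2.inRange(h,(8,60,100),(35,255,255))
    for r in regions(c,m>0,z,60):
        if r[1][1]<300 and r[0]<900: print(n,*r)
A=lambda c,u0,v0,w,h,k:cv2.convertScaleAbs(cv2.resize(c["image"][v0:v0+h,u0:u0+w,::-1],None,fx=k,fy=k,interpolation=cv2.INTER_CUBIC),alpha=1.3)
cv2.imwrite("pics/c9.png",np.hstack([A(c,280,195,130,120,3),A(s,90,155,130,120,3)]))
E
```

```text
t: 23.75
tcp_pos: [0.4287, -0.2886, 0.0303]
tcp_rot: [-0.0, 1.0, -0.001, 0.0]
contact_force: [-0.0, -0.4, -0.2]
grip_width: 0.0497
finger_force: 0.0
t: 24.17
tcp_pos: [0.4302, -0.2901, 0.216]
tcp_rot: [0.003, 1.0, -0.0, 0.003]
contact_force: [0.7, -0.5, 1.0]
grip_width: 0.0503
finger_force: 0.0
top 118 [126.8 212.2] [557.7 360.1  42.2  28.5] 21.9
top 461 [304.7 259.2] [ 428.4 -118.2   93.4   34.4] -17.4
scene 380 [185.  185.1] [ 448.6 -122.9  132.4   30.4] -16.7
```

View pics/c9.png

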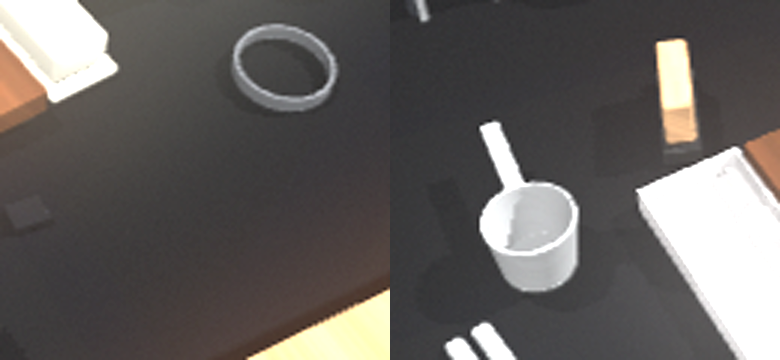

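The cup stands upright and empty in its old place (scene crop 530,220), and the scraper is undisturbed at (430,-121) mm, yaw -17.4°. I go for the scraper.

```bash

python3 -m pendant '[[6,[0,-3.5,0],[0,0,0.1]],[6,[0,-7,0],[0,0,0.2]],[6,[0,-10.5,0],[0,0,0.304]],[6,[0,-14,0],[0,0,0.304]],[6,[0,-16.75,0],[0,0,0.304]]]'
python3 -m pendant '[[6,[0,0,4],[0,0,0]],[6,[0,0,8],[0,0,0]],[6,[0,0,12],[0,0,0]],[6,[0,0,12],[0,0,0]]]'
python3 -m pendant '[[6,[0,0,3],[0,0,0]],[6,[0,0,5],[0,0,0]],[6,[0,0,6.3],[0,0,0]],[6,[0,0,6.3],[0,0,0]]]'
python3 -m pendant '[[2,[0,0,0],[0,0,0]],[2,[0,0,0],[0,0,0]],[2,[0,0,0],[0,0,0]],[2,[0,0,0],[0,0,0]],[2,[0,0,0],[0,0,0]]]' 110
python3 -m pendant '[[2,[0,0,0],[0,0,0]],[2,[0,0,0],[0,0,0]],[2,[0,0,0],[0,0,0]],[2,[0,0,0],[0,0,0]]]'
```

```text
t: 24.68
tcp_pos: [0.4277, -0.1186, 0.2086]
tcp_rot: [-0.001, 0.988, -0.152, -0.001]
contact_force: [-0.0, 0.0, 0.4]
grip_width: 0.06
finger_force: 0.0
t: 25.02
tcp_pos: [0.4223, -0.1171, 0.0816]
tcp_rot: [-0.003, 0.988, -0.152, -0.009]
contact_force: [-0.3, 0.5, -1.2]
grip_width: 0.0602
finger_force: 0.0
t: 25.35
tcp_pos: [0.4272, -0.1203, 0.0257]
tcp_rot: [-0.001, 0.988, -0.152, -0.002]
contact_force: [-0.4, 0.1, 0.1]
grip_width: 0.0601
finger_force: 0.0
t: 25.77
tcp_pos: [0.4303, -0.1219, 0.0293]
tcp_rot: [0.001, 0.988, -0.152, 0.002]
contact_force: [-0.6, 0.5, 7.1]
grip_width: 0.0268
finger_force: 108.8
t: 26.1
tcp_pos: [0.4303, -0.1219, 0.0293]
tcp_rot: [0.001, 0.988, -0.152, 0.002]
contact_force: [-1.0, 1.8, 8.2]
grip_width: 0.027
finger_force: 108.8
```

```bash

python3 -m pendant '[[2,[0,0,-1],[0,0,0]],[2,[0,0,-4],[0,0,0]],[2,[0,0,-8],[0,0,0]],[2,[0,0,-12],[0,0,0]],[2,[0,0,-12],[0,0,0]]]'
python3 -m pendant '[[2,[0,0,0],[0,0,-0.1]],[2,[0,0,0],[0,0,-0.2]],[2,[0,0,0],[0,0,-0.3]],[2,[0,0,0],[0,0,-0.395]],[2,[0,0,0],[0,0,-0.395]]]'
python3 -m pendant '[[2,[2.5,-3,0],[0,0,0]],[2,[5,-6,0],[0,0,0]],[2,[7.5,-9,0],[0,0,0]],[2,[10,-12,0],[0,0,0]],[2,[12.5,-15,0],[0,0,0]]]' >/dev/null
python3 -m pendant '[[2,[2,-2,0],[0,0,0]],[2,[3,-3,0],[0,0,0]],[2,[3,-3,0],[0,0,0]],[2,[3,-3,0],[0,0,0]]]'
python3 - <<'E'
from workcell import bot
from h import *
o=bot.observe();M=toR(o["tcp_rot"]).as_matrix();print("toolx ang",np.arctan2(M[1,0],M[0,0]))
c=np.cos(.091);s=np.sin(.091)
for u,v in((-30,75),(-30,-82),(45,75),(45,-82)):
    w=np.array([.605+(u*c-v*s)/1e3,-.001+(u*s+v*c)/1e3,.071]);print(u,v,w.round(4),"tool cm",(M.T@(w-o["tcp_pos"])*100).round(2))
E
```

```text
t: 26.52
tcp_pos: [0.4334, -0.1236, 0.1564]
tcp_rot: [0.003, 0.988, -0.152, 0.008]
contact_force: [1.4, -0.6, 0.3]
grip_width: 0.0267
finger_force: 108.4
t: 26.93
tcp_pos: [0.4285, -0.121, 0.1474]
tcp_rot: [-0.0, 0.999, 0.046, -0.0]
contact_force: [0.3, 0.0, -1.5]
grip_width: 0.0267
finger_force: 108.3
t: 27.68
tcp_pos: [0.5668, 0.0724, 0.147]
tcp_rot: [0.0, 0.999, 0.045, -0.0]
contact_force: [-0.6, -1.1, -1.5]
grip_width: 0.027
finger_force: 108.7
toolx ang 0.08951764902638067
-30 75 [0.5683 0.071  0.071 ] tool cm [0.15 0.16 7.6 ]
-30 -82 [ 0.5826 -0.0854  0.071 ] tool cm [ 0.17 15.86  7.61]
45 75 [0.643  0.0778 0.071 ] tool cm [7.65 0.15 7.6 ]
45 -82 [ 0.6573 -0.0786  0.071 ] tool cm [ 7.67 15.85  7.6 ]
```

```bash

python3 -m pendant '[[2,[0.1,0.1,3],[0,0,0]],[2,[0.1,0.1,5],[0,0,0]],[2,[0.1,0.1,6.5],[0,0,0]],[2,[0.1,0.1,7.2],[0,0,0]],[2,[0.1,0.1,7.2],[0,0,0]]]'
python3 -m pendant '[[2,[0,0,0.2],[0,0,0]],[2,[0,0,0.4],[0,0,0]],[2,[0,0,0.4],[0,0,0]],[2,[0,0,0.4],[0,0,0]]]'
python3 - <<'E'
from workcell import bot
from h import *
c=bot.camera("top");h=cv2.cvtColor(c["image"],cv2.COLOR_RGB2HSV)
for r in regions(c,cv2.inRange(h,(8,70,150),(35,255,255))>0,.05,15):print(*r)
E
```

```text
t: 28.1
tcp_pos: [0.5661, 0.0703, 0.0734]
tcp_rot: [-0.0, 0.999, 0.044, -0.002]
contact_force: [-1.0, -0.6, -1.2]
grip_width: 0.0267
finger_force: 108.7
t: 28.43
tcp_pos: [0.5687, 0.071, 0.0722]
tcp_rot: [0.0, 0.999, 0.045, 0.001]
contact_force: [0.8, 0.9, -1.1]
grip_width: 0.027
finger_force: 108.7
47447 [252.5  45.9] [1080.8    6.3 1638.   333.8] 89.3
143 [265.8 176.2] [661.  -19.   40.1  30.6] -71.7
142 [269.  196.2] [602.6 -27.2  37.4  29.9] -74.4
67 [125.9 209.7] [569.3 370.4  26.7  19.5] -62.7
124 [272.7 214.8] [550.3 -35.9  34.9  28.5] 26.1
58 [252.7 216.2] [544.5  18.3  34.2  14.8] -7.4
32 [127.7 217.7] [546.9 363.7  22.6  10.2] -42.9
```

```bash

python3 -m pendant '[[2,[0,0.5,0.1],[0,0,0]],[2,[0,1.5,0.1],[0,0,0]],[2,[0,2.7,0.1],[0,0,0]],[2,[0,3.9,0.1],[0,0,0]],[2,[0,5.1,0.1],[0,0,0]]]'
python3 -m pendant '[[2,[0,1.2,0],[0,0,0]],[2,[0,2.4,0],[0,0,0]],[2,[0,3.6,0],[0,0,0]],[2,[0,4.8,0],[0,0,0]],[2,[0,6,0],[0,0,0]]]'
python3 -m pendant '[[2,[0,1.2,0],[0,0,0]],[2,[0,2.4,0],[0,0,0]],[2,[0,3.6,0],[0,0,0]],[2,[0,4.7,0],[0,0,0]],[2,[0,4.7,0],[0,0,0]]]'
python3 -m pendant '[[2,[0,0,0],[0,0,0]],[2,[0,0,-2],[0,0,0]],[2,[0,0,-5],[0,0,0]],[2,[0,0,-8],[0,0,0]],[2,[0,0,-8],[0,0,0]]]'
python3 - <<'E'
from workcell import bot
from h import *
c=bot.camera("scene");print(bot.observe()["tcp_pos"]);pickle.dump(c,open("p6.pkl","wb"));h=cv2.cvtColor(c["image"],cv2.COLOR_RGB2HSV)
for z in(.05,.012):
  print(z)
  for r in regions(c,cv2.inRange(h,(8,70,130),(35,255,255))>0,z,15):
    if 120<r[1][1]<280 and r[0]<900:print(*r)
E
```

```text
t: 28.9
tcp_pos: [0.5729, 0.0187, 0.0704]
tcp_rot: [0.0, 0.999, 0.045, 0.0]
contact_force: [0.5, -0.3, -1.1]
grip_width: 0.0269
finger_force: 108.7
t: 29.32
tcp_pos: [0.5782, -0.0408, 0.0703]
tcp_rot: [0.0, 0.999, 0.045, -0.0]
contact_force: [0.2, 0.1, -1.6]
grip_width: 0.0271
finger_force: 108.7
t: 29.73
tcp_pos: [0.5828, -0.0885, 0.0705]
tcp_rot: [0.0, 0.999, 0.044, 0.0]
contact_force: [0.8, -0.1, -1.8]
grip_width: 0.0269
finger_force: 108.7
t: 30.15
tcp_pos: [0.5862, -0.0868, 0.1573]
tcp_rot: [0.002, 0.999, 0.045, 0.005]
contact_force: [0.3, -0.9, 0.3]
grip_width: 0.0267
finger_force: 108.7
[ 0.5848177  -0.08635618  0.15443106]
0.05
210 [204.8 223.5] [ 590.5 -124.3   55.5   46.5] 84.1
197 [211.1 239.7] [ 642.5 -130.    46.6   36.4] 13.5
0.012
210 [204.8 223.5] [ 560.6 -113.8   57.8   48.4] 84.1
197 [211.1 239.7] [ 614.7 -119.8   48.5   37.9] 13.5
```

```bash

python3 -m pendant '[[2,[1.5,-3,0],[0,0,0]],[2,[3,-6,0],[0,0,0]],[2,[4.5,-9,0],[0,0,0]],[2,[6,-12,0],[0,0,0]],[2,[7.5,-15,0],[0,0,0]]]'
python3 -m pendant '[[2,[0,-0.7,0],[0,0,0]],[2,[0,-0.7,0],[0,0,0]],[2,[0,-0.7,0],[0,0,0]]]'
python3 - <<'E'
from workcell import bot
from h import *
for n in("top","scene"):
  c=bot.camera(n);h=cv2.cvtColor(c["image"],cv2.COLOR_RGB2HSV)
  for r in regions(c,cv2.inRange(h,(8,70,130),(35,255,255))>0,.05,15):
    if 120<r[1][1]<280 and r[0]<900:print(n,*r)
o=bot.observe();M=toR(o["tcp_rot"]).as_matrix()
c=np.cos(.091);s=np.sin(.091)
for u,v in((45,75),(45,-82)):
    w=np.array([.605+(u*c-v*s)/1e3,-.001+(u*s+v*c)/1e3,.0705]);print(u,v,w.round(4),"tool cm",(M.T@(w-o["tcp_pos"])*100).round(2))
E
```

```text
t: 30.62
tcp_pos: [0.6427, 0.072, 0.1483]
tcp_rot: [-0.0, 0.999, 0.045, -0.002]
contact_force: [-0.1, -0.1, -1.5]
grip_width: 0.0266
finger_force: 108.8
t: 30.87
tcp_pos: [0.6418, 0.0772, 0.1488]
tcp_rot: [0.0, 0.999, 0.046, -0.001]
contact_force: [-0.1, -0.0, -1.4]
grip_width: 0.0267
finger_force: 108.9
top 135 [273.9 167. ] [688.1 -31.5  79.9  23.8] 89.3
top 123 [265.9 176.4] [660.4 -19.5  35.2  28.6] -73.3
top 184 [302.3 194.4] [ 606.5 -120.1   47.7   32.4] 13.0
top 106 [126.7 212.2] [560.5 366.3  40.8  28.2] 21.9
top 138 [287.6 215.5] [547.3 -76.8  65.   17. ] 5.3
top 190 [301.2 213.7] [ 551.7 -114.    62.6   35.3] 62.0
scene 354 [292.  186.6] [569.1 147.9 108.3  47.3] -36.3
scene 210 [204.8 223.5] [ 590.5 -124.3   55.5   46.5] 84.1
scene 201 [211.1 239.6] [ 641.9 -129.    46.6   38.4] 15.6
45 75 [0.643  0.0778 0.0705] tool cm [ 0.11 -0.18  7.89]
45 -82 [ 0.6573 -0.0786  0.0705] tool cm [ 0.14 15.51  7.9 ]
```

```bash

python3 -m pendant '[[2,[0,-0.1,3],[0,0,0]],[2,[0,-0.1,5],[0,0,0]],[2,[0,-0.1,6.8],[0,0,0]],[2,[0,-0.1,7.8],[0,0,0]],[2,[0,-0.1,7.8],[0,0,0]]]'
python3 -m pendant '[[2,[0,0,0],[0,0,0]],[2,[0,0,0],[0,0,0]]]'
python3 -m pendant '[[2,[0,0.5,0],[0,0,0]],[2,[0,1.5,0],[0,0,0]],[2,[0,2.7,0],[0,0,0]],[2,[0,3.9,0],[0,0,0]],[2,[0,5.1,0],[0,0,0]]]'
python3 -m pendant '[[2,[0,1.2,0],[0,0,0]],[2,[0,2.4,0],[0,0,0]],[2,[0,3.6,0],[0,0,0]],[2,[0,4.8,0],[0,0,0]],[2,[0,6,0],[0,0,0]]]'
python3 -m pendant '[[2,[0,1.2,0],[0,0,0]],[2,[0,2.4,0],[0,0,0]],[2,[0,3.6,0],[0,0,0]],[2,[0,4.7,0],[0,0,0]],[2,[0,4.7,0],[0,0,0]]]'
python3 -m pendant '[[2,[0,0,0],[0,0,0]],[2,[0,0,-2],[0,0,0]],[2,[0,0,-5],[0,0,0]],[2,[0,0,-8],[0,0,0]],[2,[0,0,-8],[0,0,0]]]'
```

```text
t: 31.38
tcp_pos: [0.6416, 0.0769, 0.0706]
tcp_rot: [-0.0, 0.999, 0.044, -0.002]
contact_force: [0.4, 0.3, -1.8]
grip_width: 0.0263
finger_force: 109.6
t: 31.55
tcp_pos: [0.6435, 0.0772, 0.0732]
tcp_rot: [0.0, 0.999, 0.044, 0.001]
contact_force: [-1.1, 0.0, -1.4]
grip_width: 0.0268
finger_force: 109.6
t: 31.97
tcp_pos: [0.6477, 0.0254, 0.0725]
tcp_rot: [0.0, 0.999, 0.045, 0.0]
contact_force: [0.5, -0.6, -0.9]
grip_width: 0.0266
finger_force: 109.6
t: 32.38
tcp_pos: [0.6529, -0.0341, 0.0723]
tcp_rot: [0.0, 0.999, 0.045, -0.0]
contact_force: [-0.7, 0.8, -1.2]
grip_width: 0.0266
finger_force: 109.6
t: 32.8
tcp_pos: [0.6574, -0.0819, 0.0725]
tcp_rot: [0.0, 0.999, 0.044, 0.0]
contact_force: [0.4, -0.3, -0.6]
grip_width: 0.0264
finger_force: 109.6
t: 33.22
tcp_pos: [0.6609, -0.0798, 0.16]
tcp_rot: [0.002, 0.999, 0.045, 0.006]
contact_force: [3.1, -0.3, 0.7]
grip_width: 0.0272
finger_force: 109.8
```

```bash

python3 -m pendant '[[2,[-3.5,0.4,0],[0,0,0]],[2,[-7,0.8,0],[0,0,0]],[2,[-10.5,1.2,0],[0,0,0]],[2,[-14,1.6,0],[0,0,0]],[2,[-17.5,2.2,0],[0,0,0]]]'
python3 -m pendant '[[2,[-3,0,0],[0,0,0]],[2,[-6,0,0],[0,0,0]],[2,[-6,0,0],[0,0,0]]]'
python3 - <<'E'
from workcell import bot
from h import *
c=bot.camera("scene");s=bot.camera("top");pickle.dump((s,c),open("p7.pkl","wb"))
A=lambda c,u0,v0,w,h,k:cv2.resize(c["image"][v0:v0+h,u0:u0+w,::-1],None,fx=k,fy=k,interpolation=cv2.INTER_CUBIC)
cv2.imwrite("pics/c10.png",np.hstack([A(s,215,150,130,130,3),A(c,170,160,130,130,3)]))
E
```

```text
t: 33.63
tcp_pos: [0.4828, -0.1162, 0.1515]
tcp_rot: [-0.0, 0.999, 0.046, -0.0]
contact_force: [-0.2, -1.2, -1.0]
grip_width: 0.0266
finger_force: 109.7
t: 33.88
tcp_pos: [0.4202, -0.121, 0.1502]
tcp_rot: [-0.001, 0.999, 0.044, -0.002]
contact_force: [0.4, 0.1, -2.1]
grip_width: 0.0269
finger_force: 109.7
```

View pics/c10.png

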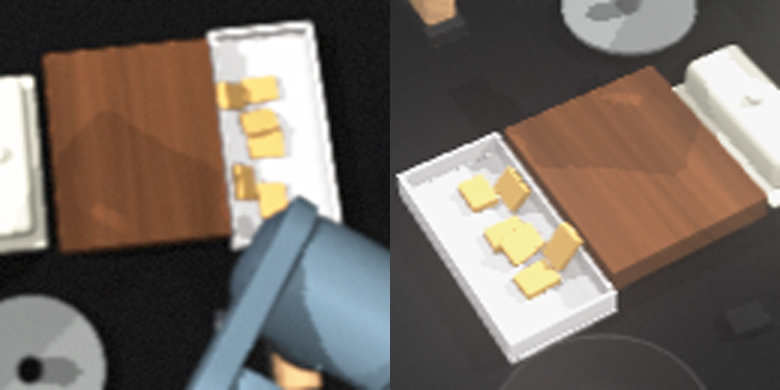

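The board is clear and all six rinds lie in the tray; two of them lean on its wall. I stand the scraper on the counter.

```bash

python3 -m pendant '[[2,[0,0,3],[0,0,0]],[2,[0,0,6],[0,0,0]],[2,[0,0,9],[0,0,0]],[2,[0,0,11.3],[0,0,0]],[2,[0,0,11.7],[0,0,0]]]'
python3 -m pendant '[[2,[0,0,0.15],[0,0,0]],[2,[0,0,0.3],[0,0,0]],[2,[0,0,0.3],[0,0,0]]]'
python3 -m pendant '[[2,[0,0,0.1],[0,0,0]],[2,[0,0,0.2],[0,0,0]],[2,[0,0,0.2],[0,0,0]]]'
```

```text
t: 34.4
tcp_pos: [0.423, -0.1206, 0.0315]
tcp_rot: [-0.002, 0.999, 0.045, -0.003]
contact_force: [-0.3, 0.3, -2.5]
grip_width: 0.0266
finger_force: 109.6
t: 34.65
tcp_pos: [0.4265, -0.1231, 0.0337]
tcp_rot: [0.001, 0.999, 0.045, 0.001]
contact_force: [-0.2, 0.1, -1.5]
grip_width: 0.0267
finger_force: 109.6
t: 34.9
tcp_pos: [0.4254, -0.1228, 0.031]
tcp_rot: [0.0, 0.999, 0.045, 0.001]
contact_force: [-0.5, 0.3, -1.4]
grip_width: 0.027
finger_force: 109.6
```

```bash

python3 -m pendant '[[2,[0,0,0.1],[0,0,0]],[2,[0,0,0.2],[0,0,0]],[2,[0,0,0.2],[0,0,0]]]'
python3 -m pendant '[[2,[0,0,0.1],[0,0,0]],[6,[0,0,0],[0,0,0]],[6,[0,0,0],[0,0,0]],[6,[0,0,0],[0,0,0]],[6,[0,0,0],[0,0,0]]]'
python3 -m pendant '[[6,[0,0,-3],[0,0,0]],[6,[0,0,-7],[0,0,0]],[6,[0,0,-11],[0,0,0]],[6,[0,0,-15],[0,0,0]],[6,[0,0,-15],[0,0,0]]]'
python3 - <<'E'
from workcell import bot
from h import *
c=bot.camera("scene");s=bot.camera("top");pickle.dump((s,c),open("p8.pkl","wb"))
for n,c,z in(("scene",c,.016),("top",s,.016)):
    im=c["image"].astype(int);m=(abs(im[...,0]-im[...,2])<35)&(im.mean(2)>70)&(im.mean(2)<190)
    for r in regions(c,m,z,400):print(n,*r)
    print(n,proj(c,[[.40,.10,.016],[.40,.10,.046]]).round(1))
o=bot.observe();M=toR(o["tcp_rot"]).as_matrix();print(o["tcp_pos"],(M.T@(np.array([.40,.10,.15])-o["tcp_pos"])*100).round(2))
E
```

```text
t: 35.15
tcp_pos: [0.4255, -0.1228, 0.0292]
tcp_rot: [0.0, 0.999, 0.045, 0.0]
contact_force: [-0.3, 0.9, 5.2]
grip_width: 0.0267
finger_force: 110.9
t: 35.57
tcp_pos: [0.4249, -0.1225, 0.0282]
tcp_rot: [-0.0, 0.999, 0.045, -0.0]
contact_force: [0.3, 0.4, -0.4]
grip_width: 0.0603
finger_force: 0.0
t: 35.98
tcp_pos: [0.4293, -0.125, 0.1868]
tcp_rot: [0.004, 0.999, 0.045, 0.007]
contact_force: [0.8, -0.7, 0.7]
grip_width: 0.0601
finger_force: 0.0
scene 3521 [53.5 19.7] [-793.6 -230.6  523.4  479. ] -6.5
scene 15254 [317.1  44.7] [-167.9  601.8 2257.5  883. ] 75.6
scene 813 [169.5  26.2] [-517.9  170.3  229.6  158.5] -26.3
scene 673 [409.4  56.4] [111.7 963.7 179.  173. ] -45.2
scene 3420 [333.9 160.9] [517.8 340.7 583.7 294.6] -39.3
scene 1153 [249.4 162.2] [397.2 101.7 138.2 137.4] -25.7
scene 871 [137.8 231.4] [ 473.4 -276.3  206.8   83.4] -15.9
scene 405 [374.1 217. ] [741.1 309.4 100.3  97.9] -26.1
scene 1948 [223.8 293.2] [ 700.  -176.6  341.3  178.1] 30.8
scene [[249.5 162.7]
 [249.6 155.3]]
top 2433 [330.1 244.2] [ 395.6 -150.2  655.5  314.7] -14.6
top 501 [217.9 212.9] [589.5 128.5 173.3  79.9] 5.1
top 2359 [119.6 217.6] [516.  381.  282.5 241.1] -3.4
top 1993 [224.7 273.5] [394.8  98.5 137.1 136.6] -45.0
top 1413 [317.7 339.6] [ 243.7 -111.   224.   184.3] -33.0
top [[224.  271.2]
 [222.9 271. ]]
[ 0.42595718 -0.12309298  0.18008518] [ -0.59 -22.46   2.95]
```

```bash

python3 -m pendant '[[6,[-0.1,-3,0],[0,0,0]],[6,[-0.2,-7,0],[0,0,0.09]],[6,[-0.4,-11,0],[0,0,0.09]],[6,[-0.6,-15,0],[0,0,0.09]],[6,[-0.7,-19,0],[0,0,0.09]]]' >/dev/null
python3 -m pendant '[[6,[-0.3,-3.4,0],[0,0,0]],[6,[-0.3,-3.4,0],[0,0,0]],[6,[-0.3,-3.4,0],[0,0,0]]]'
```

```text
t: 36.75
tcp_pos: [0.3962, 0.1015, 0.1761]
tcp_rot: [0.0, 1.0, 0.002, -0.002]
contact_force: [0.3, -0.3, 0.2]
grip_width: 0.06
finger_force: 0.0
```

```bash

python3 -m pendant '[[6,[0.2,0.1,4],[0,0,0]],[6,[0.2,0.1,8],[0,0,0]],[6,[0.2,0.1,12],[0,0,0]],[6,[0.2,0.1,14],[0,0,0]],[6,[0.2,0.1,14.7],[0,0,0]]]'
python3 -m pendant '[[6,[0,0,0],[0,0,0]],[1,[0,0,0],[0,0,0]],[1,[0,0,0],[0,0,0]],[1,[0,0,0],[0,0,0]],[1,[0,0,0],[0,0,0]]]' 60
python3 -m pendant '[[1,[0,0,0],[0,0,0]],[1,[0,0,0],[0,0,0]],[1,[0,0,0],[0,0,0]],[1,[0,0,0],[0,0,0]],[1,[0,0,0],[0,0,0]]]'
```

```text
t: 37.17
tcp_pos: [0.3957, 0.098, 0.0265]
tcp_rot: [-0.0, 1.0, -0.001, -0.005]
contact_force: [-0.5, 0.2, 0.2]
grip_width: 0.0601
finger_force: 0.0
t: 37.58
tcp_pos: [0.4018, 0.0989, 0.0334]
tcp_rot: [0.0, 1.0, -0.0, 0.002]
contact_force: [-0.5, -1.4, 6.5]
grip_width: 0.0233
finger_force: 58.5
t: 38.0
tcp_pos: [0.4018, 0.0989, 0.0334]
tcp_rot: [0.0, 1.0, 0.0, 0.002]
contact_force: [-1.1, -2.2, 5.8]
grip_width: 0.0231
finger_force: 58.5
```

```bash

python3 -m pendant '[[1,[0,0,-1],[0,0,0]],[1,[0,0,-4],[0,0,0]],[1,[0,0,-8],[0,0,0]],[1,[0,0,-12],[0,0,0]],[1,[0,0,-16],[0,0,0]]]' >/dev/null
python3 -m pendant '[[1,[0,0,-4],[0,0,0]],[1,[0,0,-8],[0,0,0]],[1,[0,0,-10.5],[0,0,0]],[1,[0,0,-10.5],[0,0,0]]]'
python3 -m pendant '[[1,[1.8,-3,0],[0,0,0]],[1,[3.6,-6,0],[0,0,0]],[1,[5.4,-9,0],[0,0,0]],[1,[7.2,-12,0],[0,0,0]],[1,[9,-15,0],[0,0,0]]]' >/dev/null
python3 -m pendant '[[1,[1.8,-3,0],[0,0,0]],[1,[3.6,-6,0],[0,0,0]],[1,[5.4,-8.8,0],[0,0,0]],[1,[6.2,-9.7,0],[0,0,0]],[1,[6.2,-9.7,0],[0,0,0]]]'
python3 -m pendant '[[1,[0,0,0],[0,0,0]],[1,[0,0,0],[0,0,0]],[1,[0,0,0],[0,0,0]]]'
```

```text
t: 38.75
tcp_pos: [0.4027, 0.0991, 0.3043]
tcp_rot: [0.0, 1.0, 0.0, 0.007]
contact_force: [1.2, -1.2, -1.0]
grip_width: 0.0232
finger_force: 59.1
t: 39.58
tcp_pos: [0.5523, 0.3478, 0.2948]
tcp_rot: [0.0, 1.0, 0.001, -0.001]
contact_force: [-0.8, -0.0, -1.3]
grip_width: 0.023
finger_force: 59.4
t: 39.83
tcp_pos: [0.5514, 0.3452, 0.2964]
tcp_rot: [0.0, 1.0, -0.0, -0.0]
contact_force: [-0.2, 0.1, -1.2]
grip_width: 0.0234
finger_force: 59.4
```

```bash

python3 -m pendant '[[1,[0.3,-0.1,2],[0,0,0]],[1,[0.3,-0.1,4],[0,0,0]],[1,[0.3,-0.1,6],[0,0,0]],[1,[0.3,-0.1,7],[0,0,0]],[1,[0.3,-0.1,7],[0,0,0]]]' >/dev/null
python3 -m pendant '[[1,[0,0,0],[0,0,0]],[1,[0,0,0.4],[0,0,0]],[1,[0,0,0.8],[0,0,0]],[1,[0,0,1.2],[0,0,0]],[1,[0,0,1.2],[0,0,0]]]'
python3 -m pendant '[[1,[0,0,0.2],[0,0,0]],[1,[0,0,0.4],[0,0,0]],[1,[0,0,0.4],[0,0,0]],[1,[0,0,0.4],[0,0,0]]]'
python3 -m pendant '[[1,[0,0,0.1],[0,0,0]],[1,[0,0,0.2],[0,0,0]],[1,[0,0,0.2],[0,0,0]],[1,[0,0,0.2],[0,0,0]]]'
```

```text
t: 40.67
tcp_pos: [0.5547, 0.3469, 0.2137]
tcp_rot: [0.0, 1.0, -0.0, -0.0]
contact_force: [-0.0, 0.6, -0.8]
grip_width: 0.0233
finger_force: 59.4
t: 41.0
tcp_pos: [0.5549, 0.3471, 0.2102]
tcp_rot: [0.0, 1.0, -0.0, -0.0]
contact_force: [0.2, -0.0, -1.4]
grip_width: 0.0233
finger_force: 59.4
t: 41.33
tcp_pos: [0.5551, 0.3471, 0.2085]
tcp_rot: [-0.0, 1.0, -0.0, 0.0]
contact_force: [1.4, 0.4, -1.6]
grip_width: 0.0229
finger_force: 59.6
```

```bash

python3 -m pendant '[[1,[0,0,0.1],[0,0,0]],[1,[0,0,0.2],[0,0,0]],[1,[0,0,0.2],[0,0,0]],[1,[0,0,0.2],[0,0,0]]]'
python3 -m pendant '[[1,[0,0,0.1],[0,0,0]],[1,[0,0,0.15],[0,0,0]],[1,[0,0,0.15],[0,0,0]],[1,[0,0,0.15],[0,0,0]]]'
```

```text
t: 41.67
tcp_pos: [0.5552, 0.3472, 0.2084]
tcp_rot: [-0.0, 1.0, -0.0, 0.0]
contact_force: [-4.2, -1.7, 7.8]
grip_width: 0.0232
finger_force: 60.3
t: 42.0
tcp_pos: [0.5552, 0.3472, 0.2083]
tcp_rot: [-0.0, 1.0, 0.0, 0.0]
contact_force: [-6.9, -4.2, 12.2]
grip_width: 0.0235
finger_force: 60.8
```

```bash

python3 -m pendant '[[6,[0,0,-0.2],[0,0,0]],[6,[0,0,-0.2],[0,0,0]],[6,[0,0,-0.2],[0,0,0]],[6,[0,0,-0.2],[0,0,0]]]'
python3 -m pendant '[[6,[0,0,-3],[0,0,0]],[6,[0,0,-6],[0,0,0]],[6,[0,0,-9],[0,0,0]],[6,[0,0,-9],[0,0,0]]]' >/dev/null
python3 -m pendant '[[0,[-3,1.5,0],[0,0,0]],[0,[-6,3,0],[0,0,0]],[0,[-9,4.5,0],[0,0,0]],[0,[-12,6,0],[0,0,0]],[0,[-13.4,6.7,0],[0,0,0]]]' 40
python3 -m pendant '[[0,[0,0,0],[0,0,0]],[0,[0,0,0],[0,0,0]],[0,[0,0,0],[0,0,0]]]'
python3 - <<'E'
from workcell import bot
from h import *
c=bot.camera("scene");s=bot.camera("top")
A=lambda c,u0,v0,w,h,k:cv2.resize(c["image"][v0:v0+h,u0:u0+w,::-1],None,fx=k,fy=k,interpolation=cv2.INTER_CUBIC)
cv2.imwrite("pics/c11.png",np.hstack([A(s,70,165,100,110,4),A(c,290,60,100,110,4)]))
print(proj(s,[[.419,.333,.14]]).round(1),proj(c,[[.419,.333,.14]]).round(1))
E
```

```text
t: 42.33
tcp_pos: [0.5549, 0.347, 0.2063]
tcp_rot: [0.0, 1.0, -0.0, -0.0]
contact_force: [-0.5, -1.1, -0.4]
grip_width: 0.0599
finger_force: 0.0
t: 43.08
tcp_pos: [0.4183, 0.2791, 0.296]
tcp_rot: [0.0, 1.0, 0.0, -0.001]
contact_force: [1.0, -0.4, 0.1]
grip_width: 0.0004
finger_force: 0.0
t: 43.33
tcp_pos: [0.4218, 0.2803, 0.2969]
tcp_rot: [-0.0, 1.0, -0.0, 0.0]
contact_force: [-0.6, -0.2, -0.3]
grip_width: 0.0002
finger_force: 0.0
[[123.6 263.5]] [[322.9 112.8]]
```

View pics/c11.png

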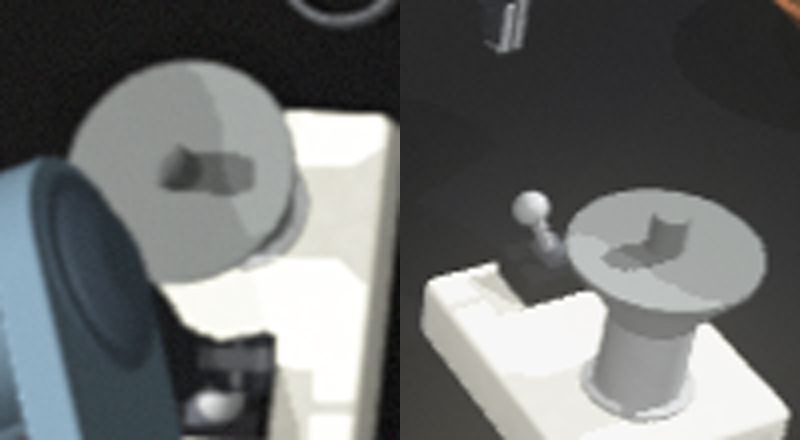

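The lid sits flat on the funnel and the lever ball is still at off (crop 530,208). Next I push the lever.

```bash

python3 -m pendant '[[0,[0,0,4],[0,0,0]],[0,[0,0,8],[0,0,0]],[0,[0,0,12],[0,0,0]],[0,[0,0,16],[0,0,0]],[0,[0,0,17.4],[0,0,0]]]'
python3 -m pendant '[[0,[0,0,0],[0,0,0]],[0,[0,-1,0],[0,0,0]],[0,[0,-2,0],[0,0,0]],[0,[0,-3,0],[0,0,0]],[0,[0,-4,0],[0,0,0]]]'
python3 -m pendant '[[0,[0,-0.8,0],[0,0,0]],[0,[0,-1.6,0],[0,0,0]],[0,[0,-2.4,0],[0,0,0]],[0,[0,-3.2,0],[0,0,0]],[0,[0,-3.2,0],[0,0,0]]]'
python3 -m pendant '[[0,[0,-0.3,0],[0,0,0]],[0,[0,-0.6,0],[0,0,0]],[0,[0,-0.6,0],[0,0,0]]]'
```

```text
t: 43.85
tcp_pos: [0.4178, 0.2788, 0.1163]
tcp_rot: [0.002, 1.0, -0.0, -0.005]
contact_force: [-0.8, -0.3, -0.8]
grip_width: -0.0004
finger_force: 0.0
t: 44.27
tcp_pos: [0.4228, 0.3219, 0.1253]
tcp_rot: [-0.001, 1.0, 0.0, 0.002]
contact_force: [-0.2, -2.0, 1.2]
grip_width: 0.0001
finger_force: 1.0
t: 44.68
tcp_pos: [0.4207, 0.3535, 0.1227]
tcp_rot: [-0.0, 1.0, 0.0, -0.0]
contact_force: [-0.2, -0.3, 0.6]
grip_width: -0.0002
finger_force: 0.0
t: 44.93
tcp_pos: [0.4207, 0.3582, 0.1225]
tcp_rot: [0.0, 1.0, -0.0, -0.0]
contact_force: [-0.7, 0.4, -0.4]
grip_width: -0.0002
finger_force: 0.0
```

```bash

python3 -m pendant '[[0,[0,-0.3,0],[0,0,0]],[0,[0,-0.6,0],[0,0,0]],[0,[0,-0.6,0],[0,0,0]]]'
python3 -m pendant '[[0,[0,-0.3,0],[0,0,0]],[0,[0,-0.6,0],[0,0,0]],[0,[0,-0.6,0],[0,0,0]]]'
python3 -m pendant '[[0,[0,-0.3,0],[0,0,0]],[0,[0,-0.5,0],[0,0,0]],[0,[0,-0.5,0],[0,0,0]]]'
python3 - <<'E'
from workcell import bot
from h import *
c=bot.camera("scene");pickle.dump(c,open("p9.pkl","wb"))
g=cv2.cvtColor(c["image"],cv2.COLOR_RGB2GRAY)
on=proj(c,[[.4255,.390,.14]])[0];off=proj(c,[[.419,.333,.14]])[0];print("on",on,"off",off)
print(g[104:124:2,316:356:2])
E
```

```text
t: 45.18
tcp_pos: [0.4208, 0.3609, 0.1224]
tcp_rot: [0.004, 1.0, 0.001, -0.001]
contact_force: [-0.3, -15.4, 4.8]
grip_width: -0.0003
finger_force: 7.8
t: 45.43
tcp_pos: [0.4208, 0.3615, 0.1223]
tcp_rot: [0.011, 1.0, 0.001, -0.003]
contact_force: [-2.6, -39.4, 15.2]
grip_width: -0.0001
finger_force: 20.1
t: 45.68
tcp_pos: [0.4207, 0.362, 0.1222]
tcp_rot: [0.017, 1.0, 0.002, -0.004]
contact_force: [-4.5, -59.8, 23.1]
grip_width: -0.0
finger_force: 30.3
on [340.09109465 108.99494671] off [322.93464286 112.77548153]
[[ 51  51  51  51  51  63  64  64  62  65  62  65 129  71  56  56  57  55
   56  56]
 [ 52  53  52  52  54  53  64  64  62  65 139  97 228 213  58  58  58  57
   56  56]
 [ 53  54  54  53  55  55  61  64  76 146 137 154 197 207 152 159 161 162
  162 162]
 [ 54  55  55  54  56  56  65  64 102 139 131 164 189 189 189 188 172 164
  165 165]
 [ 54  55  57  56  56  57  67  68 127 115 186 190 190 190 189 188 190 188
  164 165]
 [ 57  57  56  59  58  59  61  66 139 188 190 190 189 190 190 189 190 189
  173 153]
 [ 58  57  59  59  61  62  64 102 176 190 190 190 191 190 190 190 190 191
  145 107]
 [ 60  60  61  61  79 115 110 131 182 191 190 190 191 191 190 190 191 190
  127 109]
 [ 60  61  67  72  94  96 103 160 186 191 191 192 191 191 191 191 190 160
  108 110]
 [ 73  73  70  69  93  95  97 123 178 191 191 191 191 161 145 139 140 140
  112 112]]
```

The lever is against its stop at y=0.361, where I predicted 0.362. I back off, retreat and check everything.

```bash

python3 -m pendant '[[0,[0,1.5,0],[0,0,0]],[0,[0,3,0],[0,0,0]],[0,[0,5,0],[0,0,0]],[0,[0,5,0],[0,0,0]]]'
python3 -m pendant '[[0,[0,0,-4],[0,0,0]],[0,[0,0,-8],[0,0,0]],[0,[0,0,-12],[0,0,0]],[0,[0,0,-16],[0,0,0]],[0,[0,0,-20],[0,0,0]]]'
python3 -m pendant '[[0,[0,3.5,0],[0,0,0]],[0,[0,7,0],[0,0,0]],[0,[0,10.5,0],[0,0,0]],[0,[0,14,0],[0,0,0]],[0,[0,17.5,0],[0,0,0]]]'
python3 -m pendant '[[0,[-2,3.5,0],[0,0,0]],[0,[-2,7,0],[0,0,0]],[0,[-2,10.5,0],[0,0,0]],[0,[-2,12,0],[0,0,0]],[0,[-2,12,0],[0,0,0]]]'
python3 - <<'E'
from workcell import bot
from h import *
s=bot.camera("scene");c=bot.camera("top")
A=lambda c,u0,v0,w,h,k:cv2.resize(c["image"][v0:v0+h,u0:u0+w,::-1],None,fx=k,fy=k,interpolation=cv2.INTER_CUBIC)
cv2.imwrite("pics/c12.png",np.vstack([A(s,100,90,300,165,2.6),cv2.resize(A(c,60,140,400,90,1),(780,160))]))
print(proj(s,[[.4255,.390,.14]]),bot.observe()["tcp_pos"])
E
```

```text
t: 46.07
tcp_pos: [0.4209, 0.3231, 0.1227]
tcp_rot: [0.0, 1.0, -0.001, -0.0]
contact_force: [-0.3, -0.1, -0.9]
grip_width: 0.0001
finger_force: 0.0
t: 46.48
tcp_pos: [0.4205, 0.3257, 0.3251]
tcp_rot: [-0.001, 1.0, 0.0, 0.0]
contact_force: [0.8, 0.5, -0.0]
grip_width: -0.0001
finger_force: 0.0
t: 46.9
tcp_pos: [0.4207, 0.1494, 0.3232]
tcp_rot: [-0.0, 1.0, 0.001, 0.001]
contact_force: [1.0, 0.1, -0.0]
grip_width: 0.0
finger_force: 0.0
t: 47.32
tcp_pos: [0.4012, 0.0282, 0.3232]
tcp_rot: [0.0, 1.0, -0.002, 0.001]
contact_force: [-0.4, -0.5, 0.2]
grip_width: 0.0002
finger_force: 0.0
[[340.09109465 108.99494671]] [0.40113166 0.03033611 0.32306399]
```

View pics/c12.png

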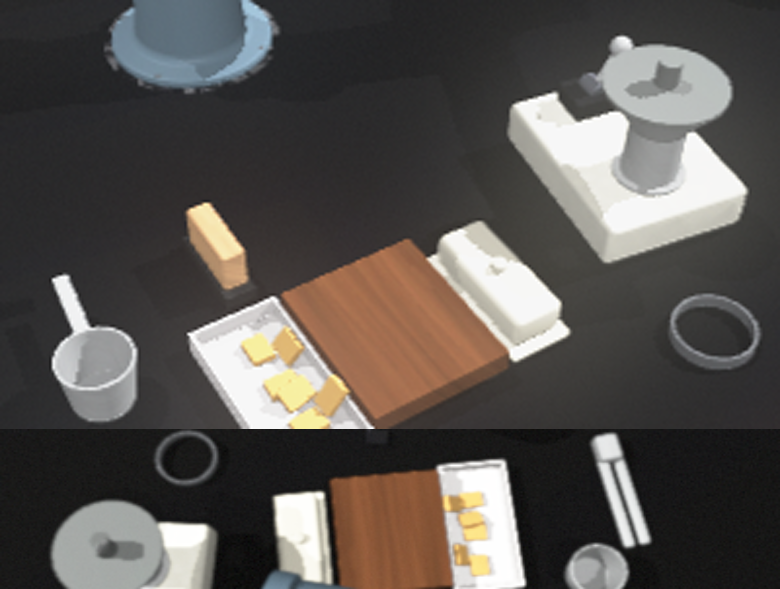

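The last picture shows the lever ball at (621,46), within 2 px of its predicted on position. The lid is flat on the funnel, the board is clear with all six rinds in the tray, and the cup and scraper stand upright. I hand in the job.

```bash
python3 -c "
from workcell import bot
print(bot.sign_off())"
```

```text
the job is handed in; nothing more can be done
None
```

The job is done and handed in, with no verdict returned: both cheese chunks are in the feed tube, all six rinds are in the scrap tray, the cup and scraper stand upright on the counter, the lid is seated flat on the funnel, and the lever is fully on (about 47 s of the 192 s used).

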